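Sweep the loose heel blocks into the parts pen

TASK

Clear the bench: with the fingers as a sweep, push the two black-topped heel blocks one after the other along the bench through the open left-hand side of the blue three-sided pen, until both lie flat inside it, clear of its mouth; the first must go far enough in to leave room for the second. Only push them, gently: do not pinch, lift, tip or jam them hard against anything. Leave the round black wax cake beside them, the cream plastic block, the wooden shoe last and the mallet where they are.

Things in the scene. Friction and masses are not known exactly. Their poses are not given: they have to be found in the camera images.
- pen: blue steel pen screwed to the bench: two side walls and an end wall, open at the left (seen from the robot), no sill; its dark floor is level with the bench. Inside 150 mm wide, 170 mm long; walls 4 mm thick, 38 mm high. Origin on the bench at mid-mouth; y points out of the mouth (end wall's inner face at y = -170 mm), x along the mouth (side walls' inner faces at +-75 mm), z up
- heel_0: stacked-leather shoe heel block lying flat on the bench, black rubber face up over brown and tan layers; one of two alike, interchangeable; about 62 x 66 mm in plan with two cut-off corners, 24 mm high, about 50 g, slides easily; origin at the centre of its underside, z up, not fastened
- heel_1: stacked-leather shoe heel block lying flat on the bench, black rubber face up over brown and tan layers; one of two alike, interchangeable; about 62 x 66 mm in plan with two cut-off corners, 24 mm high, about 50 g, slides easily; origin at the centre of its underside, z up, not fastened
- wax_cake: round cake of black wax, 48 mm across, 18 mm high, lying loose among the heel blocks; not to be moved; origin at the centre of its underside
- ivory_block: cream plastic block 50 x 55 x 22 mm lying loose near the front edge, left of the heel blocks; not to be moved; origin at the centre of its underside
- mallet: wooden mallet, 188 mm long, 56 mm high, lying loose at the far side of the bench; not to be moved; origin at the middle of its underside
- shoe_last: wooden shoe last, 240 mm long, 71 mm wide, 78 mm high, lying loose at the far right of the bench; not to be moved; origin at the middle of its underside

How it is judged:
By the outcome, as a careful person would: the job done as asked, in the order asked, and still so for the second after the job is handed in, with the robot touching nothing.
It also fails if it takes over 64 s, if anything falls off the work surface, if the arm or the gripper's body presses on something with over 40 N, if the wrist force passes 120 N, or if a joint passes its speed limit or range.

ROBOT

A 7-joint arm with a two-finger parallel gripper is mounted at the origin on a cart in front of the work surface, level with it; the furniture and walls round the work are solid. World frame = base frame: x ahead of the robot, y to its left, z up, the work surface at z = 0. Lengths are in mm, angles in rad, forces in N, time in s.
With the tool pointing down it reaches from about 400 to 875 mm from the base axis. Payload 4.4 kg.
Tool frame: the origin (TCP) lies at the very end of the fingers, on their centre line; the grasp point (between the pads) lies 19 mm behind it; z points along the fingers, y is the direction in which the jaws open and shut (so a half turn about z gives the same grasp; the last joint's range is limited). The gripper opens to 85 mm and grips with 20 to 120 N. Pads are 22 mm wide; open, the fingers measure 114 mm over their backs; the gripper's body (76 mm by 85 mm) begins 54 mm behind the grasp point. The pads swing forward as they close: fully open they stand 13 mm farther back than shut.
Start: joints at [-1.188, 0.628, 0.038, 1.517, -0.027, 0.996, -0.02], TCP at [282.004, 585.655, 231.313] pointing down, gripper open.
Joint ranges: [-3.06, 3.06], [-0.37, 2.12], [-1.25, 1.32], [0.18, 2.47], [-1.1, 4.24], [0.23, 1.98], [-2.94, 2.94]. Speed limits (rad/s): [2.57, 2.57, 3.14, 3.14, 3.14, 3.14, 3.14].

INTERFACE

Orientations are given as [roll, pitch, yaw] about the fixed x, y, z axes, in that order (R = Rz(yaw) Ry(pitch) Rx(roll)).
In Python, from cell import read_state, get_image, finish_job gives the robot as it stands.
- The arm moves only by the tool carry_out, never from a script. Its argument "series" is a list that holds one entry, the list of rows, each a list of 7 numbers: the shift along the tool's x, y, z in cm, then the turn, a rotation vector about the tool's x, y, z in rad, then the finger opening in cm, from 0 to 8.54. In form: [[[x, y, z, wx, wy, wz, grip], ...]]. A call has 1 to 5 rows; each row is the pose to reach, as a shift and turn from the pose commanded when the call began, along the tool's axes at that moment; what a row does not reach only later rows make up. A row lasts 1/12 s, in which the tool goes at most 41.7 mm and 7.16 degrees, less where a joint would pass 70% of its speed; a pose out of reach is approached as far as the arm can. A call with a gripper value outside its range is refused whole. The fingers move at their own pace and stop on an object; the grip force is fixed at half the most. Time passes only in rows, so rows that repeat a pose let the fingers close. It gives the time, the measured TCP pose, the force and the opening at its end, in the units of the state.
- read_state(): the state, without advancing time (a new reading comes with each control period).
- get_image(name): name is "side" or "top"; returns a dict with "img" (400x640x3 uint8, blue, green, red), "z_map" (400x640 float32, mm along the optical axis (not along the pixel's ray), 0 where there is no reading), "mtx" (3x3 intrinsics, pixels), "T" (4x4, takes a point from camera to world coordinates). Camera axes: x right, y down, z forward; pixel columns grow to the right and rows downward; lengths in mm; the calibration is good to about 2 mm. A picture is of the moment at which its call begins.
- finish_job(): hands the job in, once; it reports no verdict.
The state is a dict: "clock": time; "qpos": joint angles; "qd": joint speeds; "tau": joint torques, N m; "eef_pos": TCP position; "tool_rot": TCP orientation; "force": force on the tool from outside, world axes, zero at the start; "torque": the same for the moment, N m; "width": finger opening in mm.
Only numpy, scipy, OpenCV 4.12 (cv2) and the standard library are available. Lean on these libraries where they do the work, as an engineer would, in place of code of your own. Each camera call takes 0.05 s, during which the arm holds its last target.

## Working session

There is one attempt and no reset: what is moved stays moved. The work goes in short steps, Python scripts to look and compute and a tool call to move; the robot and the scene stay as the last step left them, time stands still between calls to the robot, and variables do not carry over. Pictures are saved under pics/ and viewed, and the job is handed in when it is done.

Besides the shell and the picture viewer there is one more tool, called after "Request:" as name(argument=value, ...) on one line, values as JSON. carry_out: Moves the arm, as the interface text tells. Its arguments: {"type":"object","properties":{"series":{"type":"array","items":{"type":"array","items":{"type":"array","items":{"type":"number"}}}}},"required":["series"]}

```bash
ls; mkdir -p pics; python3 - <<'E'
from cell import read_state,get_image
import cv2,numpy as np
s=read_state();print(s)
for n in("top","side"):
    d=get_image(n);cv2.imwrite(f"pics/{n}0.png",d["img"]);np.savez(f"{n}0.npz",**d);print(n,d["mtx"],d["T"].round(3))
E
```

```text
pics
{'clock': 0.0, 'qpos': array([-1.18781468,  0.62933277,  0.03842302,  1.51839954, -0.02697691,
        0.99628207, -0.02003233]), 'qd': array([-0.00074582,  0.0004517 ,  0.00045691,  0.00096277, -0.00133246,
       -0.00119438, -0.00029215]), 'tau': array([ 2.01916606e-05, -5.63393104e+01,  1.22582886e+00, -1.93445581e+01,
        1.08931668e-02,  1.08044173e-02, -6.78483488e-06]), 'eef_pos': array([281.70899052, 585.07579108, 230.38731587]), 'tool_rot': array([-3.13968875e+00,  3.33398167e-05,  2.69280587e+00]), 'force': array([0.44274089, 0.07023326, 0.3438614 ]), 'torque': array([ 0.08177533, -0.04297122,  0.00684241]), 'width': 85.3084784951946}
top [[391.31922272   0.         320.77609604]
 [  0.         391.31922272 194.52560566]
 [  0.           0.           1.        ]] [[-2.40000e-02 -9.96000e-01  8.20000e-02  5.30119e+02]
 [-1.00000e+00  2.40000e-02 -6.00000e-03 -1.26630e+02]
 [ 4.00000e-03 -8.20000e-02 -9.97000e-01  9.99411e+02]
 [ 0.00000e+00  0.00000e+00  0.00000e+00  1.00000e+00]]
side [[458.41150197   0.         315.53670026]
 [  0.         458.41150197 200.53265678]
 [  0.           0.           1.        ]] [[ 9.070000e-01  2.750000e-01 -3.180000e-01  1.011549e+03]
 [ 4.200000e-01 -5.880000e-01  6.910000e-01 -1.038865e+03]
 [ 3.000000e-03 -7.610000e-01 -6.490000e-01  8.853790e+02]
 [ 0.000000e+00  0.000000e+00  0.000000e+00  1.000000e+00]]
```

View pics/top0.png

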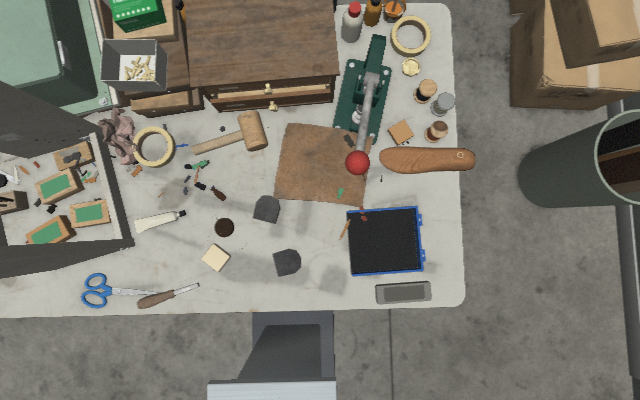

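View pics/side0.png

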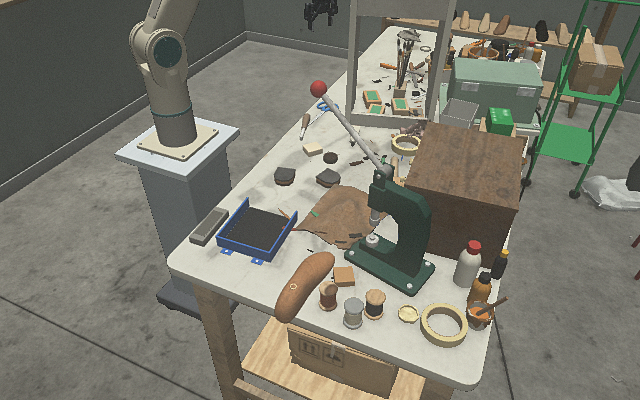

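The top view shows the heels near pixels (267,208) and (287,262), the wax at (224,227), the ivory block at (215,258) and the pen interior at columns 350–422, rows 208–272 with its mouth on the left. Next I'll measure them.

```bash
cat > h.py <<'E'
import numpy as np,cv2
def world(d):
    z=d["z_map"];K=d["mtx"];T=d["T"]
    v,u=np.mgrid[:400,:640]
    P=np.stack([(u-K[0,2])*z/K[0,0],(v-K[1,2])*z/K[1,1],z],-1)
    return P@T[:3,:3].T+T[:3,3]
def ortho(d,x0,x1,y0,y1,s,h):
    # rectified view of plane z=h : image cols = -y, rows = -x ; s px/mm
    K=d["mtx"];T=np.linalg.inv(d["T"])
    H=K@np.column_stack([T[:3,0],T[:3,1],T[:3,2]*h+T[:3,3]])  # (x,y,1)->pix
    A=np.array([[0,-1/s,x1],[-1/s,0,y1],[0,0,1.]])  # out pix(u,v)-> x,y
    return cv2.warpPerspective(d["img"],H@A,(int((y1-y0)*s),int((x1-x0)*s)),flags=cv2.INTER_LINEAR|cv2.WARP_INVERSE_MAP)
E
python3 - <<'E'
from h import *
d=dict(np.load("top0.npz"));W=world(d)
g=d["img"].astype(int)
print("bench z",np.median(W[285:300,220:240,2]),np.median(W[230:250,300:330,2]),'edge x',W[300,230],W[260,455],W[300,300])
for n,(u0,u1,v0,v1) in dict(h0=(245,290,188,232),h1=(265,310,242,282),wax=(210,240,214,241),iv=(198,235,240,276)).items():
    Z=W[v0:v1,u0:u1]; m=(Z[...,2]>8)&(Z[...,2]<60)
    P=Z[m][:,:2].astype(np.float32); r=cv2.minAreaRect(P)
    top=Z[Z[...,2]>12]; c=top[:,:2].astype(np.float32)
    print(n,m.sum(),np.median(Z[m][:,2]),r,P.mean(0),P.min(0),P.max(0))
Z=W[195:290,335:440];m=(Z[...,2]>30)&(Z[...,2]<50);P=Z[m]
print("pen",P.min(0),P.max(0),cv2.minAreaRect(P[:,:2].astype(np.float32)))
o=ortho(d,350,700,-330,130,1.7,20)
for x in range(350,701,50): cv2.line(o,(0,int((700-x)*1.7)),(8,int((700-x)*1.7)),(0,0,255),1);cv2.putText(o,str(x),(8,int((700-x)*1.7)+4),0,.35,(0,0,255))
for y in range(-330,131,50): cv2.line(o,(int((130-y)*1.7),0),(int((130-y)*1.7),8),(0,0,255),1);cv2.putText(o,str(y),(int((130-y)*1.7),18),0,.35,(0,0,255))
cv2.imwrite("pics/o0.png",o)
hm=np.clip(W[...,2]*3,0,255).astype(np.uint8);cv2.imwrite("pics/hm0.png",cv2.resize(hm[150:310,150:480],None,fx=2.4,fy=2.4,interpolation=0))
E
```

```text
bench z 1.027923366950347 1.3426471272991307 edge x [353.42182978 100.61660495   1.68991683] [ 438.53583493 -467.58822293    2.15457459] [349.1716136  -74.3425613    2.30004646]
h0 763 24.9619330840178 ((593.4223022460938, -7.580715179443359), (66.9776840209961, 109.26089477539062), 57.8505973815918) [587.3329    -5.507938] [542.5959   -53.303528] [630.44507  39.83497]
h1 599 25.73077170360989 ((446.9017333984375, -46.3235969543457), (61.19679641723633, 65.06736755371094), 14.236513137817383) [446.96463 -44.01775] [412.33472 -77.61034] [477.73602   -8.500617]
wax 304 18.935332732426275 ((535.8643188476562, 112.46916961669922), (46.201255798339844, 46.16593933105469), 25.082719802856445) [535.6966  111.84312] [510.91354  89.45886] [558.3162  136.52438]
iv 477 23.008612200764674 ((464.858154296875, 136.7906494140625), (69.41529083251953, 50.368247985839844), 50.41248321533203) [461.8917  131.32736] [427.5698   97.95271] [494.41122 167.97531]
pen [ 383.12256334 -376.84917586   30.06349998] [ 607.74811826 -172.54414266   44.75420444] ((494.9448547363281, -271.5967712402344), (231.75230407714844, 191.510009765625), 80.48687744140625)
```

View pics/o0.png

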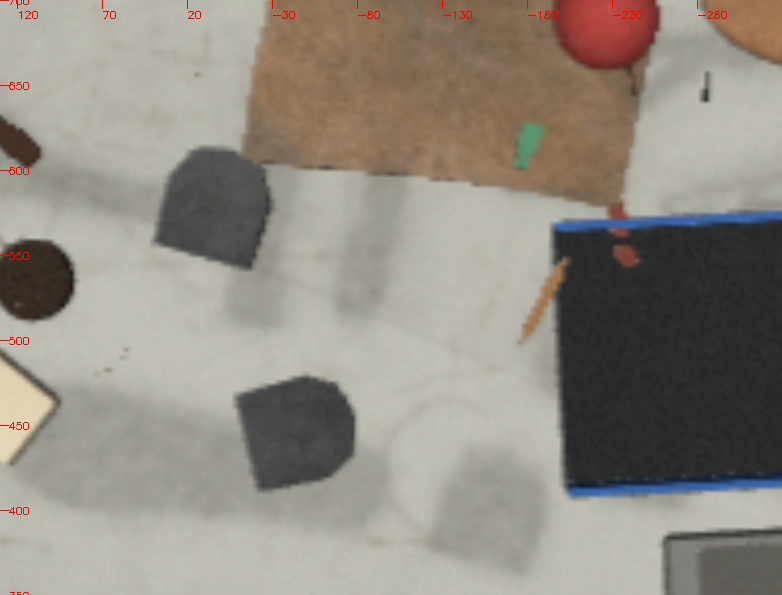

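View pics/hm0.png

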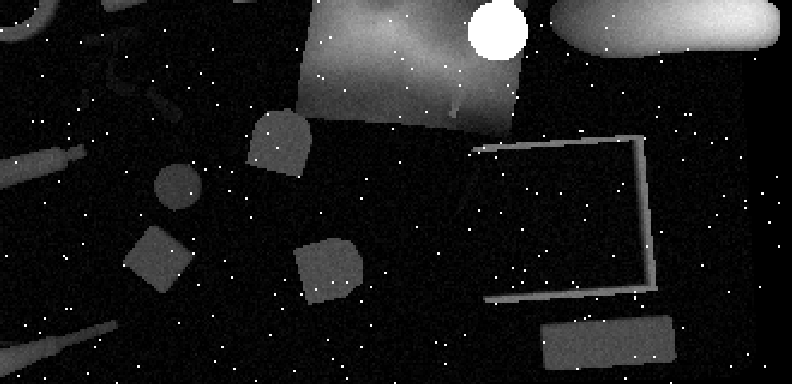

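The rectified view shows both heels, the raised leather sheet touching the far heel's top right, and a sliver near the mouth at (530,-195). I'll get the pen pose, heel outlines and nearby obstacles.

```bash
cat >> h.py <<'E'
def heels(d):
    """top-face outlines of heels: dark grey, z 20..32"""
    W=world(d); g=d["img"].astype(int)
    m=((W[...,2]>20)&(W[...,2]<31)&(g.max(-1)<115)&(g.max(-1)-g.min(-1)<22)&(W[...,0]>395)&(W[...,0]<660)&(W[...,1]>-385)&(W[...,1]<75)).astype(np.uint8)
    m=cv2.morphologyEx(m,cv2.MORPH_OPEN,np.ones((3,3)))
    n,l,st,c=cv2.connectedComponentsWithStats(m);out=[]
    for i in range(1,n):
        if st[i,4]<150: continue
        P=W[l==i][:,:2].astype(np.float32)
        h=cv2.convexHull(P)
        a=cv2.approxPolyDP(h,4,True)[:,0]
        r=cv2.minAreaRect(P)
        out.append((st[i,4],r,a.round(0),P.min(0).round(),P.max(0).round(),float(np.median(W[l==i][:,2]))))
    return out
E
python3 - <<'E'
from h import *
d=dict(np.load("top0.npz"));W=world(d)
for o in heels(d): print(o[0],o[1],o[5]);print(o[2].tolist())
# pen walls
g=d["img"].astype(int);blue=(g[...,0]>120)&(g[...,0]-g[...,2]>60)
m=blue&(W[...,2]>32)&(W[...,2]<46); m[:200]=0;m[280:]=0;m[:,:340]=0;m[:,440:]=0
P=W[m]
lo=P[(P[:,0]<450)&(P[:,1]>-350)];hi=P[(P[:,0]>540)&(P[:,1]>-350)];en=P[(P[:,1]<-362)&(P[:,0]>430)&(P[:,0]<560)]
for n,q in(("lo",lo),("hi",hi)):
    k=np.polyfit(q[:,1],q[:,0],1);print(n,len(q),k, [np.polyval(k,y).round(1) for y in(-200,-370)],q[:,1].min(),q[:,1].max(),np.median(q[:,2]))
k=np.polyfit(en[:,0],en[:,1],1);print("end",len(en),k,[np.polyval(k,x).round(1) for x in(420,490,570)])
def at(u,v,r=2): 
    Z=W[v-r:v+r+1,u-r:u+r+1].reshape(-1,3);return np.median(Z,0).round(1),Z[:,2].max().round(1)
for n,p in dict(ball=(357,162),pencil=(345,228),pencil2=(349,221),red1=(364,210),red2=(366,216),leathcorner=(281,203),leathmid=(320,200),leatR=(360,203),leathL=(279,190)).items(): print(n,at(*p))
for u,v in((281,203),(280,201),(290,203),(300,203),(320,204),(340,205),(360,206)): print((u,v),W[v-4:v+4,u,2].round(0))
cv2.imwrite("pics/z0.png",cv2.resize(d["img"][180:290,200:400],None,fx=4,fy=4,interpolation=cv2.INTER_CUBIC))
E
```

```text
544 ((579.8282470703125, 2.8677330017089844), (60.477108001708984, 63.89937973022461), 74.2431411743164) 25.756672579227256
[[610.0, 14.0], [596.0, 29.0], [563.0, 34.0], [553.0, 25.0], [545.0, -15.0], [579.0, -28.0], [594.0, -26.0], [610.0, -8.0]]
584 ((446.9916076660156, -46.52275466918945), (61.18684005737305, 64.19577026367188), 13.809361457824707) 25.751240796242485
[[475.0, -66.0], [478.0, -43.0], [466.0, -11.0], [415.0, -23.0], [419.0, -60.0], [433.0, -77.0], [455.0, -78.0]]
lo 120 [-4.92833254e-02  4.02416640e+02] [np.float64(412.3), np.float64(420.7)] -349.7685165023922 -203.63043043263718 38.83096283221306
hi 119 [-4.88987746e-02  5.56329480e+02] [np.float64(566.1), np.float64(574.4)] -347.95699348311683 -195.87695297162782 38.71695043096702
end 110 [ 5.22180322e-02 -3.95835257e+02] [np.float64(-373.9), np.float64(-370.2), np.float64(-366.1)]
ball (array([ 623.4, -184.2,  432.7]), np.float64(434.7))
pencil (array([ 525.8, -192.1,    2.8]), np.float64(7.7))
pencil2 (array([ 543.2, -202.7,    2.2]), np.float64(7.3))
red1 (array([ 568.8, -240. ,    7.6]), np.float64(44.8))
red2 (array([ 554.9, -246.6,    2.5]), np.float64(6.4))
leathcorner (array([593.2, -30.6,   1.2]), np.float64(7.2))
leathmid (array([ 597.2, -130.3,   20.5]), np.float64(23.1))
leatR (array([ 588. , -231.5,    9.5]), np.float64(15.7))
leathL (array([625.1, -27.7,  18.1]), np.float64(22.2))
(281, 203) [-1.  4. -2.  1.  3.  2.  2. -2.]
(280, 201) [19. 17.  0.  0.  3.  1.  1. -1.]
(290, 203) [20.  3. -3. -0.  2.  2.  1. -1.]
(300, 203) [21.  3.  1.  5. -2.  2.  0.  1.]
(320, 204) [22. 22.  7.  1.  1.  3. -1.  0.]
(340, 205) [13.  9. 12.  1. -2. -2.  5. -0.]
(360, 206) [13. 11.  5.  8.  8.  4.  4.  4.]
```

View pics/z0.png

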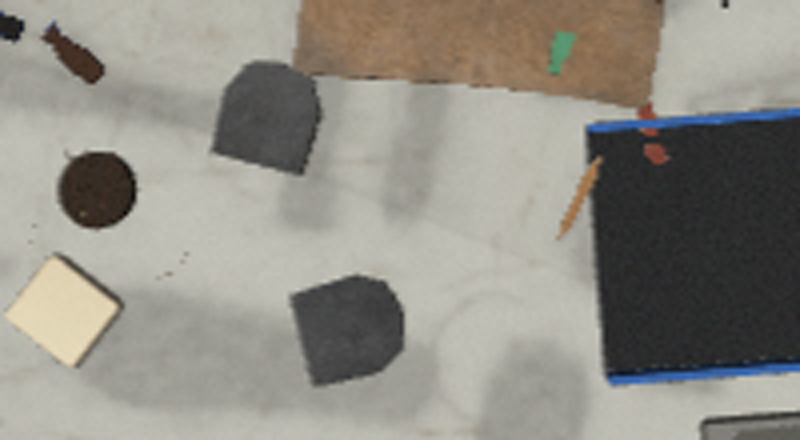

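Pen: mid-mouth is at about (489,-198), the axis inward is (0.049,-0.999) and the end wall's inner face is at y≈-368. These agree with 150 × 170 mm. I'll check the tall things on the left before the first move.

```bash
python3 - <<'E'
from h import *
t=dict(np.load("top0.npz"));s=dict(np.load("side0.npz"))
W=np.concatenate([world(t)[t["z_map"]>0],world(s)[s["z_map"]>0]])
print("max height per cell; rows x from 800 down to 0, cols y 700..-300 step 50")
print("      ",*[f"{y:4d}" for y in range(650,-300,-50)])
for x in range(850,0,-50):
    r=[]
    for y in range(650,-300,-50):
        q=W[(abs(W[:,0]-x)<25)&(abs(W[:,1]-y)<25)&(W[:,2]>-50)]
        r.append(f"{np.percentile(q[:,2],98):4.0f}" if len(q)>3 else "   .")
    print(f"{x:4d}  ",*r)
E
```

```text
max height per cell; rows x from 800 down to 0, cols y 700..-300 step 50
        650  600  550  500  450  400  350  300  250  200  150  100   50    0  -50 -100 -150 -200 -250
 850      .    .  241  241  241  240  194  198  196  195  213  214  214  214  214  214  213  245  247
 800      .  110  238  238  423  438  101   88   85    5    5  134  133  175  173   29   28  301  294
 750      5  290  318  308  332  453   52   27   28   27   33   38   59   57   41   38   34  342  310
 700      8  260   30   37   36  450   35   29   28   18    7    5    4    6   50   58   53  381   25
 650     47  218   37   37   31  447    5    5    5    8    7    5    5   31   44   51  426  432   34
 600    214  192   36   36   37  443  443    5   18   20    7    7   27   29   24   26  425  433   28
 550      5   35   37   37   37   50  442   25   28   20   21   22   27   28    6    4    5   39   40
 500      5   36   37   37  347  361  426    5    5    5   25   23    5    5   25    5    5    5    5
 450      4    4  305  294  285  310    5    5    5    5   26   26    5   28   29   25    5    5    5
 400      5    5    5    5   13   13    9    9   23   19    5    5    5   25   28    5    4   39   40
 350      5    5    5    5   12   11    5   30   26    5    5    5    5    5    5    5    5    4   27
 300    339  349  353    3    1    3    2    3    2    2    2    4    2    2    3    3    2    4    2
 250      .    .  352  346    .    .    .    .    .    .    .    .    .    .    .    .    .    .    .
 200      .    .    .    .    .    .    .    .    .    .    .    .    .    .    .    .    .    .    .
 150      .    .    .    .    .    .    .    .    .    .    4    5    4    4    4    4    4    .    .
 100      .    .    .    .    .    .    .    .    .    .    4  459  460  356   14   13    4    .    .
  50      .    .    .    .    .    .    .    .    .    .    5  388  466  464  392  356    5    .    .
```

```bash
cat > plan.py <<'E'
import numpy as np,json,os
from scipy.spatial.transform import Rotation as Ro
F="cmd.json"
def load(): return json.load(open(F)) if os.path.exists(F) else [282.0,585.66,231.31,2.6928]
def R(yaw): return Ro.from_euler("xyz",[np.pi,0,yaw])
def done(row):
    """book-keep the last row sent: tool shift cm, wz"""
    c=load();r=R(c[3]);p=np.array(c[:3])+r.apply(np.array(row[:3])*10)
    c=[*p,(r*Ro.from_rotvec(row[3:6])).as_euler("xyz")[2]]
    json.dump(c,open(F,"w"));print("cmd",np.round(c,3))
def plan(tg):
    c=load();r=R(c[3])
    for t in tg:
        d=r.inv().apply(np.array(t[:3])-c[:3])/10;w=(r.inv()*R(t[3])).as_rotvec()
        print(t,"->",np.round(d,2),np.round(w,3))
E
python3 -c "
from plan import *
plan([(283,545,225,2.62),(285,505,220,2.55),(290,465,220,2.48),(295,425,215,2.41),(300,385,210,2.34)])"
```

```text
(283, 545, 225, 2.62) -> [-1.85 -3.62  0.63] [-0.    -0.     0.073]
(285, 505, 220, 2.55) -> [-3.77 -7.14  1.13] [-0.    -0.     0.143]
(290, 465, 220, 2.48) -> [ -5.96 -10.52   1.13] [-0.    -0.     0.213]
(295, 425, 215, 2.41) -> [ -8.14 -13.91   1.63] [ 0.    -0.     0.283]
(300, 385, 210, 2.34) -> [-10.33 -17.3    2.13] [-0.    -0.     0.353]
```

Request:
carry_out(series=[[[-1.9,-3.6,0.6,0,0,0.07,2.5],[-3.8,-7.1,1.1,0,0,0.14,2.5],[-6.0,-10.5,1.1,0,0,0.21,2.5],[-8.1,-13.9,1.6,0,0,0.28,2.5],[-10.3,-17.3,2.1,0,0,0.35,2.5]]])

```text
clock: 0.52
eef_pos: [299.4, 383.2, 210.1]
tool_rot: [-3.142, -0.0, 2.34]
force: [1.2, 0.8, 0.1]
width: 25.9
```

```bash
python3 -c "
from plan import *
done([-10.3,-17.3,2.1,0,0,.35])
plan([(316,348,200,2.24),(333,311,190,2.14),(350,275,175,2.04),(367,238,160,1.94),(384,201,145,1.84)])
json.dump([384,201,145,1.84],open('t.json','w'))"
```

```text
cmd [299.739 385.102 210.31    2.343]
(316, 348, 200, 2.24) -> [-3.79 -1.42  1.03] [-0.    -0.     0.103]
(333, 311, 190, 2.14) -> [-7.63 -2.79  2.03] [-0.    -0.     0.203]
(350, 275, 175, 2.04) -> [-11.4   -4.08   3.53] [-0.    -0.     0.303]
(367, 238, 160, 1.94) -> [-15.23  -5.44   5.03] [-0.    -0.     0.403]
(384, 201, 145, 1.84) -> [-19.07  -6.81   6.53] [-0.    -0.     0.503]
```

Request:
carry_out(series=[[[-3.7,-1.4,1.0,0,0,0.1,2.5],[-7.5,-2.8,2.0,0,0,0.2,2.5],[-11.3,-4.1,3.0,0,0,0.3,2.5],[-15.1,-5.4,4.0,0,0,0.4,2.5],[-18.9,-6.8,5.0,0,0,0.5,2.5]]])

```text
clock: 0.93
eef_pos: [383.3, 200.7, 160.0]
tool_rot: [3.141, -0.0, 1.839]
force: [1.1, 0.7, 0.1]
width: 25.2
```

```bash
python3 -c "
from plan import *
done([-18.9,-6.8,5.0,0,0,.5])
plan([(398,165,145,1.83),(409,128,130,1.82),(420,92,110,1.81),(429,57,85,1.81),(433,30,60,1.81)])"
```

```text
cmd [382.857 202.246 160.31    1.843]
(398, 165, 145, 1.83) -> [-3.99  0.46  1.53] [ 0.    -0.     0.013]
(409, 128, 130, 1.82) -> [-7.85  0.52  3.03] [ 0.    -0.     0.023]
(420, 92, 110, 1.81) -> [-11.62   0.62   5.03] [ 0.    -0.     0.033]
(429, 57, 85, 1.81) -> [-15.23   0.54   7.53] [ 0.    -0.     0.033]
(433, 30, 60, 1.81) -> [-17.94   0.2   10.03] [ 0.    -0.     0.033]
```

Request:
carry_out(series=[[[-3.8,0.4,1.0,0,0,0.01,2.5],[-7.7,0.5,2.5,0,0,0.02,2.5],[-11.5,0.6,4.5,0,0,0.03,2.5],[-15.2,0.5,7.0,0,0,0.03,2.5],[-18.0,0.2,10.0,0,0,0.03,2.5]]])

```text
clock: 1.35
eef_pos: [434.7, 29.7, 62.8]
tool_rot: [3.138, 0.001, 1.811]
force: [0.9, 0.0, -0.4]
width: 25.3
```

```bash
python3 - <<'E'
from plan import *
from h import *
from cell import *
done([-18,0.2,10,0,0,.03])
d=get_image("top");s=get_image("side")
c=d["img"][170:310,180:380];cv2.imwrite("pics/a1.png",np.vstack([cv2.resize(c,(640,448)),]))
cv2.imwrite("pics/a1s.png",cv2.resize(s["img"][60:280,140:420],None,fx=2.5,fy=2.5))
E
```

```text
cmd [433.143  29.401  60.31    1.813]
```

View pics/a1.png

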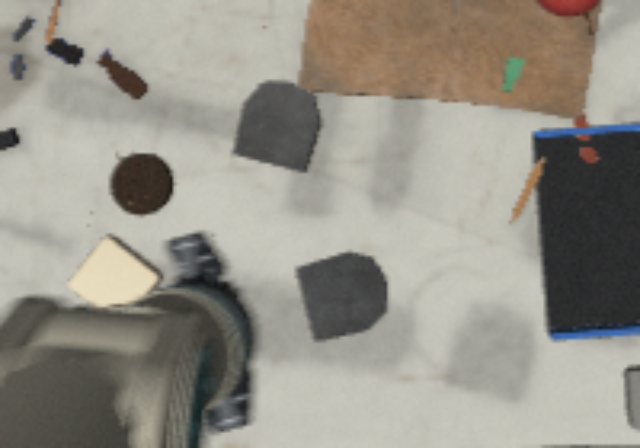

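View pics/a1s.png

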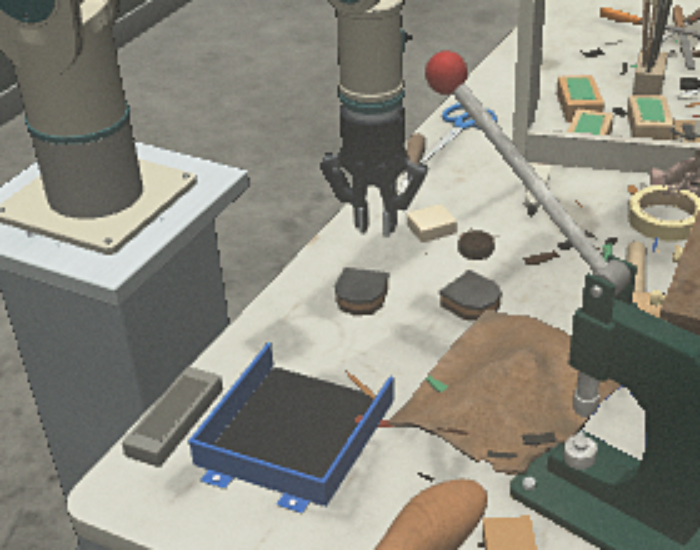

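The near heel lies ahead of the fingers and the view around it is clear. I'll lower the fingers behind it.

Request:
carry_out(series=[[[0,0,2.0,0,0,0,2.5],[0,0,4.0,0,0,0,2.5],[0,0,5.0,0,0,0,2.5],[0,0,5.5,0,0,0,2.5],[0,0,5.5,0,0,0,2.5]]])

```text
clock: 1.87
eef_pos: [432.8, 33.0, 7.9]
tool_rot: [-3.139, -0.0, 1.822]
force: [1.3, 2.6, -0.1]
width: 25.1
```

```bash
python3 - <<'E'
from plan import *
from h import *
from cell import *
done([0,0,5.5,0,0,0])
print(read_state()["eef_pos"])
s=get_image("side");W=world(s)
cv2.imwrite("pics/a2s.png",cv2.resize(s["img"][110:210,230:350],None,fx=5,fy=5))
W=world(s);m=(abs(W[...,0]-433)<45)&(abs(W[...,1]-25)<25)&(W[...,2]>5)&(W[...,2]<60)
P=W[m]
for z in range(4,40,4):
  q=P[abs(P[:,2]-z)<2]
  if len(q): print(z,len(q),q.min(0).round(),q.max(0).round())
E
```

```text
cmd [433.143  29.401   5.31    1.813]
[432.8398052   33.03229332   7.89662788]
4 1 [409.   9.   6.] [409.   9.   6.]
8 2 [450.  29.   8.] [452.  32.   9.]
12 3 [412.  20.  12.] [423.  25.  14.]
16 9 [410.  17.  15.] [455.  41.  18.]
20 10 [410.  15.  19.] [460.  44.  22.]
24 11 [414.  19.  22.] [458.  44.  26.]
28 12 [412.  18.  26.] [456.  33.  29.]
32 13 [411.  19.  30.] [460.  42.  34.]
36 12 [411.  19.  34.] [458.  43.  38.]
```

View pics/a2s.png

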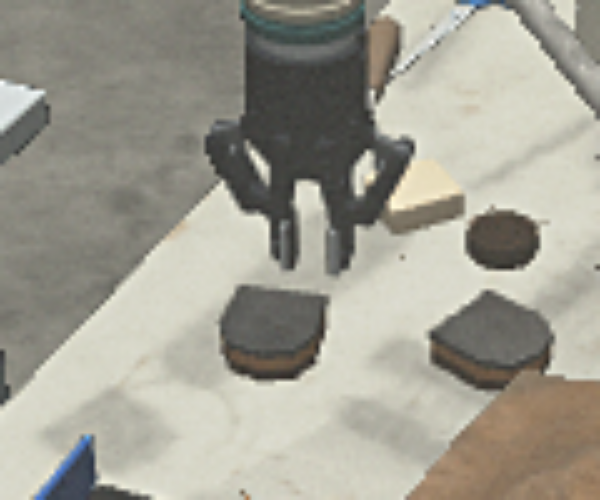

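```bash
python3 - <<'E'
from plan import *
plan([(434,24,3,1.813),(436,17,2,1.813),(438,10,2,1.813),(439,4,2,1.813),(440,-2,2,1.813)])
E
```

```text
(434, 24, 3, 1.813) -> [-0.54 -0.05  0.23] [-0.  0. -0.]
(436, 17, 2, 1.813) -> [-1.27 -0.02  0.33] [-0.  0. -0.]
(438, 10, 2, 1.813) -> [-2.    0.01  0.33] [-0.  0. -0.]
(439, 4, 2, 1.813) -> [-2.61 -0.04  0.33] [-0.  0. -0.]
(440, -2, 2, 1.813) -> [-3.21 -0.09  0.33] [-0.  0. -0.]
```

Request:
carry_out(series=[[[-0.5,0,0.2,0,0,0,2.5],[-1.2,0,0.3,0,0,0,2.5],[-1.9,0,0.3,0,0,0,2.5],[-2.5,0,0.3,0,0,0,2.5],[-3.0,0,0.3,0,0,0,2.5]]])

```text
clock: 2.33
eef_pos: [441.0, 1.8, 6.1]
tool_rot: [3.141, -0.0, 1.81]
force: [-0.1, -0.8, -0.4]
width: 24.7
```

```bash
python3 - <<'E'
from plan import *
from h import *
from cell import *
done([-3,0,.3,0,0,0])
s=read_state();print(s["eef_pos"],s["force"])
for n in("top","side"):
    d=get_image(n)
    for o in heels(d): print(n,o[0],np.round(o[1][0],1),np.round(o[1][1],1),round(o[1][2],1))
    cv2.imwrite(f"pics/a3{n}.png",cv2.resize(d["img"][170:310,180:380] if n=="top" else d["img"][110:210,230:350],None,fx=3.5,fy=3.5))
E
```

```text
cmd [4.40332e+02 2.76000e-01 2.31000e+00 1.81300e+00]
[441.01170013   1.77406482   6.05808611] [-0.10869067 -0.79891075 -0.37443135]
top 550 [579.9   2.5] [59.8 63.3] 74.2
top 546 [447.  -47.2] [60.8 62.8] 13.9
side 229 [445.2 -46.7] [61.2 65.3] 17.2
side 213 [577.    2.6] [60.  61.1] 77.1
```

View pics/a3side.png

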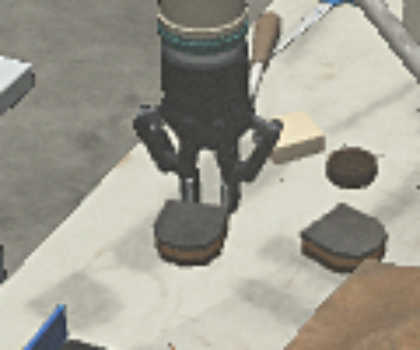

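View pics/a3top.png

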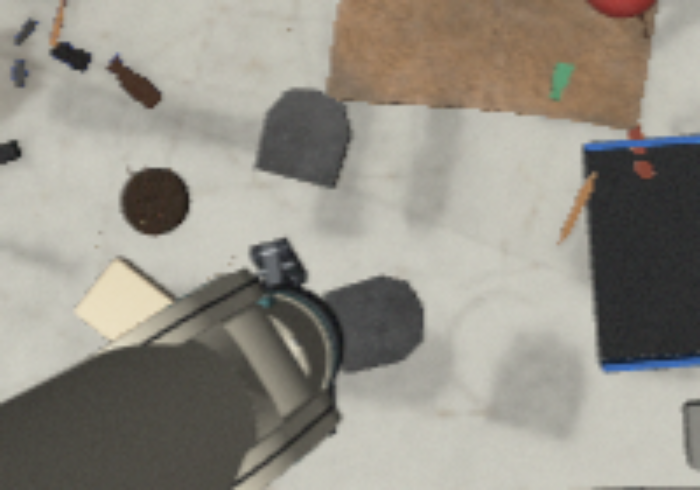

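```bash
python3 - <<'E'
from plan import *
plan([(441.5,-8,2,1.81),(442.5,-16,2,1.80),(443.5,-24,2,1.793),(444.5,-32,2,1.783),(445.5,-40,2,1.773)])
E
```

```text
(441.5, -8, 2, 1.81) -> [-0.83 -0.08  0.03] [ 0.    -0.     0.003]
(442.5, -16, 2, 1.8) -> [-1.63 -0.18  0.03] [-0.    -0.     0.013]
(443.5, -24, 2, 1.793) -> [-2.43 -0.27  0.03] [ 0.   -0.    0.02]
(444.5, -32, 2, 1.783) -> [-3.23 -0.37  0.03] [ 0.   -0.    0.03]
(445.5, -40, 2, 1.773) -> [-4.03 -0.46  0.03] [ 0.   -0.    0.04]
```

Request:
carry_out(series=[[[-0.8,-0.1,0,0,0,0,2.5],[-1.6,-0.2,0,0,0,0.01,2.5],[-2.4,-0.3,0,0,0,0.02,2.5],[-3.2,-0.4,0,0,0,0.03,2.5],[-4.0,-0.5,0,0,0,0.04,2.5]]])

```text
clock: 2.85
eef_pos: [445.1, -38.1, 5.5]
tool_rot: [-3.141, -0.0, 1.771]
force: [0.6, 0.2, 0.7]
width: 25.0
```

```bash
python3 - <<'E'
from plan import *
from h import *
from cell import *
done([-4,-.5,0,0,0,.04])
s=read_state();print(s["eef_pos"],s["force"])
d=get_image("side")
for o in heels(d): print(o[0],np.round(o[1][0],1),np.round(o[1][1],1),round(o[1][2],1))
cv2.imwrite(f"pics/a4.png",cv2.resize(d["img"][110:250,200:350],None,fx=4,fy=4))
c=load()
plan([(446.5,-48,2,1.765),(447.5,-56,2,1.757),(448.5,-64,2,1.749),(449.5,-72,2,1.741),(450.5,-80,2,1.733)])
E
```

```text
cmd [445.064 -39.757   2.31    1.773]
[445.07155344 -38.08014539   5.51252052] [0.58741526 0.15614564 0.68326367]
213 [577.5   2.8] [60.3 64.7] 78.0
252 [448.6 -81.3] [62.3 66.6] 8.8
(446.5, -48, 2, 1.765) -> [-0.84 -0.02  0.03] [ 0.    -0.     0.008]
(447.5, -56, 2, 1.757) -> [-1.64 -0.09  0.03] [ 0.    -0.     0.016]
(448.5, -64, 2, 1.749) -> [-2.44 -0.15  0.03] [-0.    -0.     0.024]
(449.5, -72, 2, 1.741) -> [-3.25 -0.21  0.03] [ 0.    -0.     0.032]
(450.5, -80, 2, 1.733) -> [-4.05 -0.27  0.03] [ 0.   -0.    0.04]
```

View pics/a4.png

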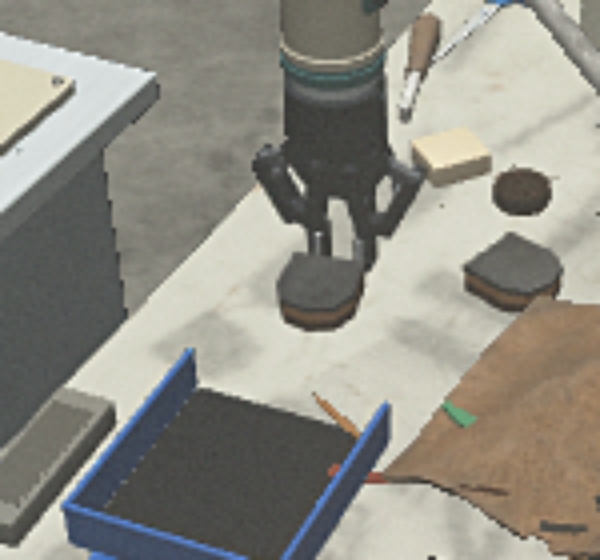

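The heel is moving steadily ahead of the two fingers, so I'll keep pushing.

Request:
carry_out(series=[[[-0.8,0,0,0,0,0.01,2.5],[-1.6,-0.1,0,0,0,0.02,2.5],[-2.4,-0.1,0,0,0,0.02,2.5],[-3.2,-0.2,0,0,0,0.03,2.5],[-4.0,-0.3,0,0,0,0.04,2.5]]])

```text
clock: 3.32
eef_pos: [450.3, -77.8, 5.5]
tool_rot: [-3.141, 0.0, 1.732]
force: [-0.2, -0.0, -0.3]
width: 24.9
```

```bash
python3 - <<'E'
from plan import *
from h import *
from cell import *
done([-4,-.3,0,0,0,.04])
s=read_state();print(s["eef_pos"],s["force"])
for n in("top","side"):
  d=get_image(n)
  for o in heels(d): print(n,o[0],np.round(o[1][0],1),np.round(o[1][1],1),round(o[1][2],1))
plan([(452,-88,2,1.725),(453,-96,2,1.717),(454,-104,2,1.709),(455,-112,2,1.70),(456,-120,2,1.69)])
E
```

```text
cmd [450.15  -79.546   2.31    1.733]
[450.25699966 -77.77438605   5.48391805] [-0.15570567 -0.04712523 -0.33153689]
top 546 [580.1   2.8] [60.3 63.3] 74.7
top 371 [ 455.2 -129.5] [61.7 45.5] 16.6
side 199 [577.7   2. ] [61.3 63.3] 75.9
side 261 [ 451.1 -124.7] [60.9 70.3] 11.2
(452, -88, 2, 1.725) -> [-0.86  0.05  0.03] [-0.    -0.     0.008]
(453, -96, 2, 1.717) -> [-1.67  0.02  0.03] [ 0.    -0.     0.016]
(454, -104, 2, 1.709) -> [-2.48 -0.01  0.03] [-0.    -0.     0.024]
(455, -112, 2, 1.7) -> [-3.28 -0.04  0.03] [ 0.    -0.     0.033]
(456, -120, 2, 1.69) -> [-4.09 -0.08  0.03] [-0.    -0.     0.043]
```

Request:
carry_out(series=[[[-0.8,0,0,0,0,0.01,2.5],[-1.6,0,0,0,0,0.02,2.5],[-2.4,0,0,0,0,0.02,2.5],[-3.2,0,0,0,0,0.03,2.5],[-4.0,-0.1,0,0,0,0.04,2.5]]])

```text
clock: 3.83
eef_pos: [455.9, -117.4, 5.5]
tool_rot: [-3.141, 0.0, 1.692]
force: [0.2, 0.2, 0.1]
width: 25.1
```

```bash
python3 - <<'E'
from plan import *
from h import *
from cell import *
done([-4,-.1,0,0,0,.04])
s=read_state();print(s["eef_pos"],s["force"])
for n in("top","side"):
  d=get_image(n)
  for o in heels(d): print(n,o[0],np.round(o[1][0],1),np.round(o[1][1],1),round(o[1][2],1))
  if n=="top":cv2.imwrite(f"pics/a5t.png",cv2.resize(d["img"][180:300,240:440],None,fx=4,fy=4))
cv2.imwrite(f"pics/a5.png",cv2.resize(d["img"][130:270,180:340],None,fx=4,fy=4))
plan([(457,-128,2,1.68),(458,-136,2,1.672),(459,-144,2,1.664),(460,-152,2,1.656),(461,-160,2,1.65)])
E
```

```text
cmd [ 455.615 -119.183    2.31     1.693]
[ 455.92617574 -117.42770823    5.50201423] [0.19183018 0.23818206 0.12960921]
top 555 [579.7   2.4] [60.  63.5] 76.2
top 216 [ 463.3 -176.7] [57.  27.9] 21.9
side 209 [577.9   3. ] [59.1 67.3] 85.5
side 279 [ 454.8 -163.4] [62.  70.6] 7.4
(457, -128, 2, 1.68) -> [-0.89  0.03  0.03] [ 0.    -0.     0.013]
(458, -136, 2, 1.672) -> [-1.7   0.03  0.03] [ 0.    -0.     0.021]
(459, -144, 2, 1.664) -> [-2.5   0.03  0.03] [ 0.    -0.     0.029]
(460, -152, 2, 1.656) -> [-3.31  0.04  0.03] [ 0.    -0.     0.037]
(461, -160, 2, 1.65) -> [-4.12  0.04  0.03] [-0.    -0.     0.043]
```

View pics/a5.png

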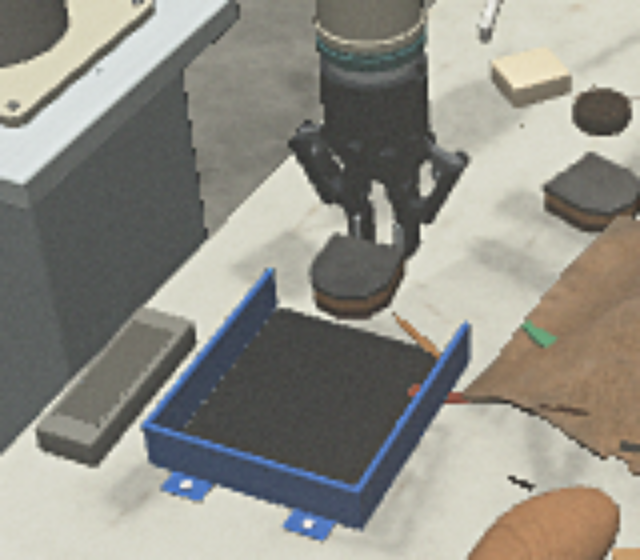

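View pics/a5t.png

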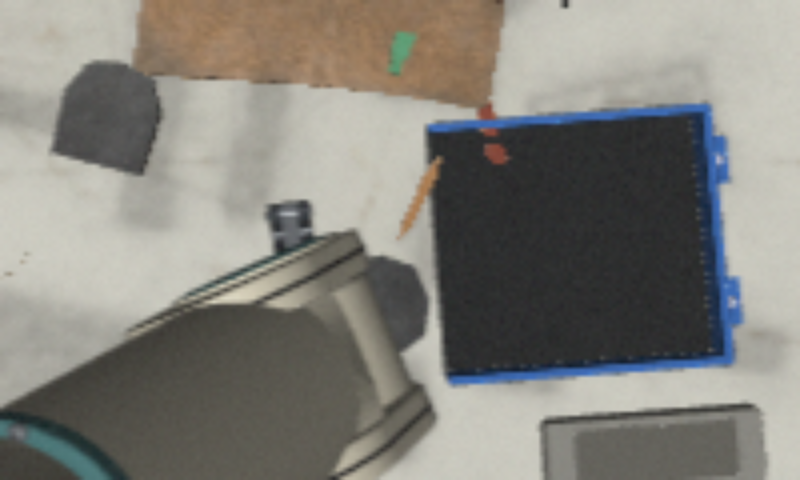

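The heel's nose is at the mouth, between the near wall and the wood sliver. Pushing on inside.

Request:
carry_out(series=[[[-0.8,0,0,0,0,0.01,2.5],[-1.6,0,0,0,0,0.02,2.5],[-2.4,0,0,0,0,0.03,2.5],[-3.2,0,0,0,0,0.04,2.5],[-4.0,0,0,0,0,0.04,2.5]]])

```text
clock: 4.35
eef_pos: [460.5, -157.2, 5.5]
tool_rot: [-3.141, 0.0, 1.652]
force: [0.2, 1.5, 0.2]
width: 24.9
```

```bash
python3 - <<'E'
from plan import *
from h import *
from cell import *
done([-4,0,0,0,0,.04])
s=read_state();print(s["eef_pos"],s["force"],s["qpos"].round(2))
d=get_image("side")
for o in heels(d): print(o[0],np.round(o[1][0],1),np.round(o[1][1],1),round(o[1][2],1))
plan([(461.5,-168,2,1.645),(462.5,-176,2,1.64),(463.5,-184,2,1.635),(464,-192,2,1.63),(465,-200,2,1.625)])
E
```

```text
cmd [ 460.483 -158.886    2.31     1.653]
[ 460.52166758 -157.15930971    5.50081807] [0.21090707 1.45278011 0.16065563] [-0.01  0.85  0.42  2.12 -0.99  0.38  1.32]
202 [575.8   1.8] [59.5 61.5] 66.4
280 [ 459.2 -197.7] [60.  74.2] 6.1
(461.5, -168, 2, 1.645) -> [-0.92  0.03  0.03] [ 0.    -0.     0.008]
(462.5, -176, 2, 1.64) -> [-1.72  0.06  0.03] [ 0.    -0.     0.013]
(463.5, -184, 2, 1.635) -> [-2.53  0.09  0.03] [ 0.    -0.     0.018]
(464, -192, 2, 1.63) -> [-3.33  0.08  0.03] [ 0.    -0.     0.023]
(465, -200, 2, 1.625) -> [-4.13  0.11  0.03] [ 0.    -0.     0.028]
```

Request:
carry_out(series=[[[-0.8,0,0,0,0,0.01,2.5],[-1.6,0.1,0,0,0,0.01,2.5],[-2.4,0.1,0,0,0,0.02,2.5],[-3.2,0.1,0,0,0,0.02,2.5],[-4.0,0.1,0,0,0,0.03,2.5]]])

```text
clock: 4.82
eef_pos: [464.8, -196.9, 5.5]
tool_rot: [-3.141, 0.0, 1.622]
force: [-0.2, -0.7, 0.7]
width: 25.1
```

```bash
python3 - <<'E'
from plan import *
from h import *
from cell import *
done([-4,.1,0,0,0,.03])
s=read_state();print(s["eef_pos"],s["force"],s["qpos"].round(2))
d=get_image("side")
for o in heels(d): print(o[0],np.round(o[1][0],1),np.round(o[1][1],1),round(o[1][2],1))
cv2.imwrite(f"pics/a6.png",cv2.resize(d["img"][130:270,180:340],None,fx=4,fy=4))
plan([(466,-208,2,1.62),(467,-216,2,1.62),(467.5,-224,2,1.62),(468,-232,2,1.62),(468.5,-240,2,1.62)])
E
```

```text
cmd [ 464.756 -198.669    2.31     1.623]
[ 464.7532603  -196.91904833    5.48652948] [-0.18420023 -0.6743584   0.73319146] [ 0.05  0.87  0.46  2.08 -0.96  0.42  1.32]
191 [578.6   1.2] [59.8 60.8] 75.6
327 [ 460.7 -238.3] [61.6 67.6] 1.6
(466, -208, 2, 1.62) -> [-0.94  0.08  0.03] [ 0.    -0.     0.003]
(467, -216, 2, 1.62) -> [-1.74  0.13  0.03] [ 0.    -0.     0.003]
(467.5, -224, 2, 1.62) -> [-2.54  0.14  0.03] [ 0.    -0.     0.003]
(468, -232, 2, 1.62) -> [-3.35  0.15  0.03] [ 0.    -0.     0.003]
(468.5, -240, 2, 1.62) -> [-4.15  0.16  0.03] [ 0.    -0.     0.003]
```

View pics/a6.png

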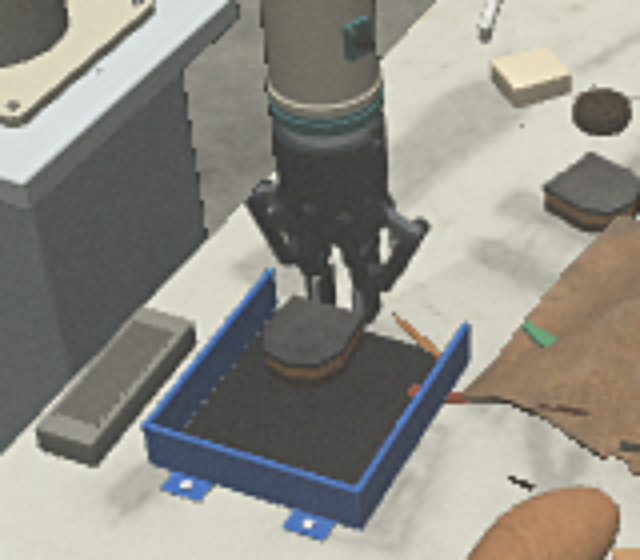

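The heel is in the pen with clearance to both walls. I'll push deeper, slowing toward the end.

Request:
carry_out(series=[[[-0.8,0.1,0,0,0,0,2.5],[-1.6,0.1,0,0,0,0,2.5],[-2.4,0.2,0,0,0,0,2.5],[-3.2,0.2,0,0,0,0,2.5],[-4.0,0.2,0,0,0,0,2.5]]])

```text
clock: 5.28
eef_pos: [468.9, -236.7, 5.5]
tool_rot: [-3.141, 0.0, 1.623]
force: [0.0, 0.2, -0.5]
width: 24.9
```

```bash
python3 - <<'E'
from plan import *
from h import *
from cell import *
done([-4,.2,0,0,0,.0])
s=read_state();print(s["eef_pos"],s["force"],s["qpos"].round(2))
d=get_image("side")
for o in heels(d): print(o[0],np.round(o[1][0],1),np.round(o[1][1],1),round(o[1][2],1),o[3],o[4])
plan([(469,-248,2,1.62),(469.5,-255,2,1.62),(470,-262,2,1.62),(470.5,-268,2,1.62),(471,-273,2,1.62)])
E
```

```text
cmd [ 468.833 -238.511    2.31     1.623]
[ 468.90221613 -236.6920278     5.47510874] [ 0.0375539   0.19783109 -0.50945565] [ 0.11  0.88  0.48  2.02 -0.92  0.47  1.34]
189 [575.4   0.9] [61.3 62.1] 65.4 [545. -27.] [611.  37.]
342 [ 464.8 -275.8] [61.4 73.2] 1.0 [ 434. -312.] [ 496. -239.]
(469, -248, 2, 1.62) -> [-0.95 -0.03  0.03] [ 0.    -0.     0.003]
(469.5, -255, 2, 1.62) -> [-1.65 -0.02  0.03] [ 0.    -0.     0.003]
(470, -262, 2, 1.62) -> [-2.35 -0.01  0.03] [ 0.    -0.     0.003]
(470.5, -268, 2, 1.62) -> [-2.95  0.01  0.03] [ 0.    -0.     0.003]
(471, -273, 2, 1.62) -> [-3.46  0.04  0.03] [ 0.    -0.     0.003]
```

Request:
carry_out(series=[[[-0.8,0,0,0,0,0,2.5],[-1.5,0,0,0,0,0,2.5],[-2.2,0,0,0,0,0,2.5],[-2.9,0,0,0,0,0,2.5],[-3.5,0,0,0,0,0,2.5]]])

```text
clock: 5.75
eef_pos: [470.6, -271.8, 5.5]
tool_rot: [-3.141, 0.0, 1.623]
force: [0.2, -0.7, -0.5]
width: 25.1
```

```bash
python3 - <<'E'
from plan import *
from h import *
from cell import *
done([-3.5,0,0,0,0,.0])
s=read_state();print(s["eef_pos"],s["force"],s["qpos"].round(2))
for n in ("top","side"):
  d=get_image(n)
  for o in heels(d): print(n,o[0],np.round(o[1][0],1),np.round(o[1][1],1),round(o[1][2],1),o[3],o[4])
cv2.imwrite(f"pics/a7.png",cv2.resize(d["img"][130:270,180:340],None,fx=4,fy=4))
E
```

```text
cmd [ 470.652 -273.464    2.31     1.623]
[ 470.62317563 -271.7539927     5.51630489] [ 0.21944598 -0.65643217 -0.45952823] [ 0.16  0.9   0.5   1.97 -0.89  0.5   1.36]
top 552 [579.7   2.9] [59.5 64.2] 71.8 [545. -28.] [611.  35.]
side 210 [578.2   2.3] [61.8 63.6] 69.9 [543. -31.] [612.  37.]
side 354 [ 467.1 -312.1] [61.5 72. ] 10.6 [ 434. -349.] [ 499. -277.]
```

View pics/a7.png

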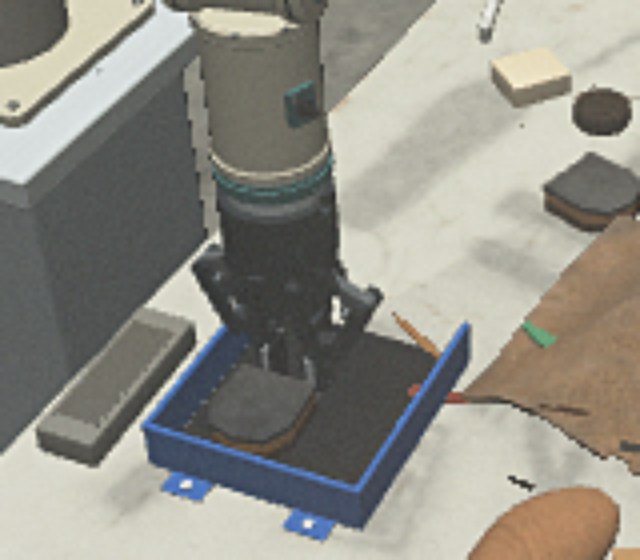

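The nose is about 20 mm from the end wall. I'll push another 10 mm gently, then draw back.

Request:
carry_out(series=[[[-0.4,0,0,0,0,0,2.5],[-0.7,0,0,0,0,0,2.5],[-1.0,0,0,0,0,0,2.5],[0.5,0,0,0,0,0,2.5],[2.5,0,0,0,0,0,2.5]]])

```text
clock: 6.27
eef_pos: [469.2, -247.3, 5.7]
tool_rot: [-3.141, 0.002, 1.62]
force: [0.4, 0.7, -0.7]
width: 25.3
```

```bash
python3 - <<'E'
from plan import *
from h import *
from cell import *
done([2.5,0,0,0,0,.0])
plan([(469,-225,25,1.62),(468,-200,60,1.62),(480,-165,90,1.62),(495,-130,110,1.62),(510,-95,120,1.62)])
E
```

```text
cmd [ 469.353 -248.498    2.31     1.623]
(469, -225, 25, 1.62) -> [ 2.35  0.09 -2.27] [ 0.    -0.     0.003]
(468, -200, 60, 1.62) -> [ 4.85  0.12 -5.77] [ 0.    -0.     0.003]
(480, -165, 90, 1.62) -> [ 8.28  1.5  -8.77] [ 0.    -0.     0.003]
(495, -130, 110, 1.62) -> [ 11.7    3.18 -10.77] [ 0.    -0.     0.003]
(510, -95, 120, 1.62) -> [ 15.12   4.86 -11.77] [ 0.    -0.     0.003]
```

Request:
carry_out(series=[[[2.3,0.1,-2.3,0,0,0,2.0],[4.8,0.1,-5.8,0,0,0,1.0],[8.2,1.5,-8.8,0,0,0,0],[11.6,3.2,-10.8,0,0,0,0],[15.0,4.9,-11.8,0,0,0,0]]])

```text
clock: 6.68
eef_pos: [508.7, -97.1, 124.1]
tool_rot: [3.14, 0.0, 1.621]
force: [1.2, -1.1, -0.3]
width: -0.0
```

```bash
python3 - <<'E'
from plan import *
from h import *
from cell import *
done([15,4.9,-11.8,0,0,.0])
d=dict(np.load("top0.npz"));W=world(d)
m=(W[...,2]>4)&(W[...,0]>600)&(W[...,0]<720)&(W[...,1]>-40)&(W[...,1]<110)
P=W[m]
print("     ",*range(100,-41,-10))
for x in range(710,599,-10):
  print(x,*[ (lambda q:f"{q[:,2].max():4.0f}" if len(q) else "   .")(P[(abs(P[:,0]-x)<5)&(abs(P[:,1]-y)<5)]) for y in range(100,-41,-10)])
plan([(535,-65,120,1.6),(562,-35,120,1.58),(590,-7,120,1.57),(620,12,110,1.57),(648,8,95,1.57)])
E
```

```text
cmd [510.489 -96.154 120.31    1.623]
      100 90 80 70 60 50 40 30 20 10 0 -10 -20 -30 -40
710    4    5    6    4    .    .    .    4    .    5    4    .    .   34   38
700    5    5    5    .    5    5    .    .    5    5    5    5    .   34   37
690    .    4    5    .    .    5    4    5    6    5    6    4    6   36   39
680    4    7    5    4    5    .    5    .    4    4    5    6   31   36   37
670    7    5    .    .    .    4    4    5    5    .    4    4   32   38   37
660    6    5    5    4    .    4    5    8    5    .    .    4   32   35   39
650    4    5    5    .    4    6    5    6    .    .    5    .   30   32   32
640    5    .    4    .    .    4    5    4    6    4    5    .   27   27   29
630    .    .    4    .    .    .    5    5    4    .    6   15   21   22   23
620    4    4    6    5    6    4    5    4    5    .    6   16   19   22   23
610    4    5    5    .    6    7    .    6   29   28   29   27   21   22   20
600    5    5    4    .    .    4    4   27   30   28   29   27   29   19   16
(535, -65, 120, 1.6) -> [2.98 2.61 0.03] [ 0.    -0.     0.023]
(562, -35, 120, 1.58) -> [5.84 5.46 0.03] [ 0.    -0.     0.043]
(590, -7, 120, 1.57) -> [8.49 8.4  0.03] [ 0.    -0.     0.053]
(620, 12, 110, 1.57) -> [10.23 11.5   1.03] [ 0.    -0.     0.053]
(648, 8, 95, 1.57) -> [ 9.69 14.27  2.53] [ 0.    -0.     0.053]
```

Request:
carry_out(series=[[[3.0,2.6,0,0,0,0.02,0],[5.8,5.4,0,0,0,0.04,0],[8.5,8.4,0,0,0,0.05,0],[10.2,11.5,1.0,0,0,0.05,0],[9.8,14.3,2.5,0,0,0.05,0]]])

```text
clock: 7.1
eef_pos: [648.1, 17.0, 96.5]
tool_rot: [3.141, -0.006, 1.583]
force: [0.8, -0.2, -1.1]
width: -0.1
```

```bash
python3 - <<'E'
from plan import *
from h import *
from cell import *
done([9.8,14.3,2.5,0,0,.05])
print(read_state()["qpos"].round(2))
d=get_image("top");cv2.imwrite("pics/a8t.png",cv2.resize(d["img"][130:290,240:440],None,fx=3.5,fy=3.5))
W=world(d)
for o in heels(d): print(o[0],np.round(o[1][0],1),np.round(o[1][1],1),round(o[1][2],1),o[3],o[4],o[2].tolist())
plan([(648,9,60,1.57),(648,9,30,1.57),(648,9,10,1.57),(648,9,4,1.57),(648,9,4,1.57)])
E
```

```text
cmd [648.202   9.147  95.31    1.573]
[-0.48  0.92  0.75  1.65 -0.77  0.9   0.6 ]
553 [579.6   2.4] [60.3 63.8] 75.8 [545. -28.] [610.  35.] [[610.0, 14.0], [596.0, 29.0], [559.0, 35.0], [545.0, -17.0], [577.0, -28.0], [597.0, -25.0], [610.0, -8.0]]
589 [ 468.5 -324.5] [60.  65.4] 1.5 [ 439. -357.] [ 498. -291.] [[496.0, -292.0], [440.0, -294.0], [439.0, -334.0], [453.0, -354.0], [473.0, -357.0], [493.0, -348.0], [498.0, -336.0]]
(648, 9, 60, 1.57) -> [-0.01 -0.02  3.53] [ 0.    -0.     0.003]
(648, 9, 30, 1.57) -> [-0.01 -0.02  6.53] [ 0.    -0.     0.003]
(648, 9, 10, 1.57) -> [-0.01 -0.02  8.53] [ 0.    -0.     0.003]
(648, 9, 4, 1.57) -> [-0.01 -0.02  9.13] [ 0.    -0.     0.003]
(648, 9, 4, 1.57) -> [-0.01 -0.02  9.13] [ 0.    -0.     0.003]
```

View pics/a8t.png

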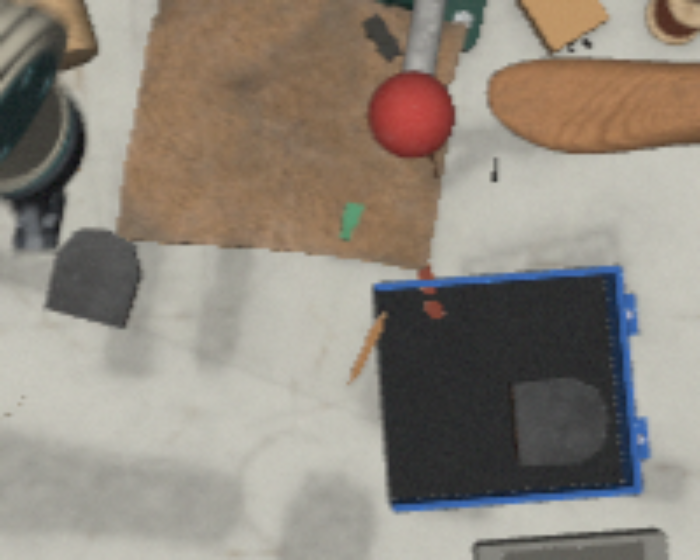

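The first heel is deep in the pen, about 10 mm off the end wall. The second is still beside the leather. I'll lower the closed fingers on its far side.

Request:
carry_out(series=[[[0,0,0,0,0,0,0],[0,0,3.5,0,0,0,0],[0,0,6.5,0,0,0,0],[0,0,8.5,0,0,0,0],[0,0,9.1,0,0,0,0]]])

```text
clock: 7.57
eef_pos: [642.2, 7.6, 2.6]
tool_rot: [-3.134, -0.001, 1.572]
force: [-0.6, 0.7, 0.3]
width: -0.0
```

```bash
python3 - <<'E'
from plan import *
from h import *
from cell import *
done([0,0,9.1,0,0,.0])
s=get_image("side");print(read_state()["eef_pos"],read_state()["force"])
cv2.imwrite("pics/a9s.png",cv2.resize(s["img"][110:250,260:420],None,fx=4.5,fy=4))
plan([(640,9,4,1.57),(632,9,4,1.57),(626,9,4,1.57),(622,9,4,1.57),(618,9,4,1.57)])
E
```

```text
cmd [648.202   9.147   4.31    1.573]
[642.91963803   7.30327956   3.19416632] [ 0.45188484  0.69887667 -0.06120327]
(640, 9, 4, 1.57) -> [-0.01 -0.82  0.03] [ 0.    -0.     0.003]
(632, 9, 4, 1.57) -> [-0.01 -1.62  0.03] [ 0.    -0.     0.003]
(626, 9, 4, 1.57) -> [-0.01 -2.22  0.03] [ 0.    -0.     0.003]
(622, 9, 4, 1.57) -> [-0.01 -2.62  0.03] [ 0.    -0.     0.003]
(618, 9, 4, 1.57) -> [-0.01 -3.02  0.03] [ 0.    -0.     0.003]
```

View pics/a9s.png

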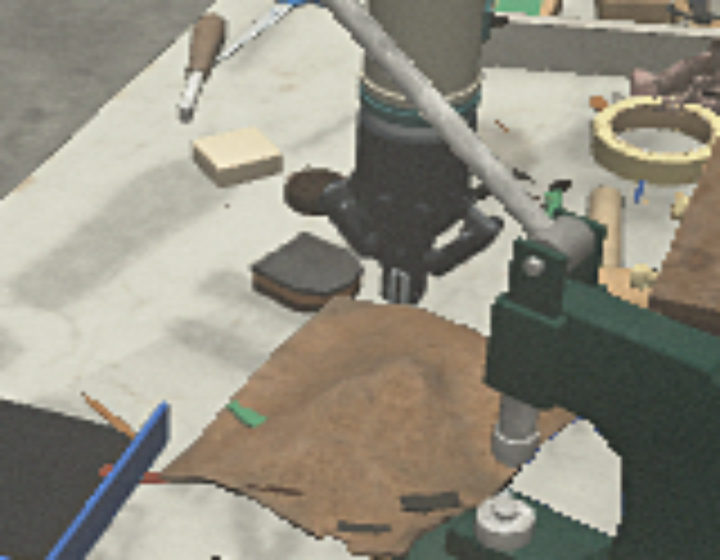

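Request:
carry_out(series=[[[0,-0.8,-0.2,0,0,0,0],[0,-1.5,-0.3,0,0,0,0],[0,-2.1,-0.3,0,0,0,0],[0,-2.7,-0.3,0,0,0,0],[0,-3.2,-0.3,0,0,0,0]]])

```text
clock: 8.03
eef_pos: [613.8, 6.9, 9.9]
tool_rot: [3.141, -0.0, 1.573]
force: [0.5, -0.0, 0.5]
width: 0.3
```

```bash
python3 - <<'E'
from plan import *
from h import *
from cell import *
done([0,-3.2,-.3,0,0,.0])
print(read_state()["eef_pos"],read_state()["force"])
s=get_image("side");d=get_image("top")
for o in heels(d)+heels(s): print(o[0],np.round(o[1][0],1),np.round(o[1][1],1),round(o[1][2],1),o[3],o[4])
E
```

```text
cmd [616.202   9.083   7.31    1.573]
[613.84666381   6.9153892    9.92259332] [ 0.50842699 -0.00145656  0.47063857]
343 [568.5   1.9] [57.5 62.5] 73.9 [533. -28.] [598.  37.]
590 [ 468.6 -324.4] [66.3 59.2] 89.9 [ 439. -358.] [ 498. -291.]
196 [565.2   3.5] [62.8 56.7] 72.4 [534. -29.] [595.  37.]
362 [ 468.  -323.1] [62.2 65. ] 1.4 [ 437. -356.] [ 499. -291.]
```

Request:
carry_out(series=[[[0,-0.5,0,0,0,0,0],[0,-1.0,0,0,0,0,0],[0,-1.4,0,0,0,0,0],[0,-1.6,0,0,0,0,0],[0,0.5,0,0,0,0,0]]])

```text
clock: 8.55
eef_pos: [614.2, 6.9, 8.1]
tool_rot: [-3.134, -0.001, 1.57]
force: [0.4, 0.5, -0.5]
width: -0.0
```

```bash
python3 - <<'E'
from plan import *
from h import *
from cell import *
done([0,0.5,0,0,0,.0])
print(read_state()["eef_pos"],read_state()["force"])
plan([(628,18,30,1.57),(630,38,65,1.5),(620,75,85,1.42),(600,105,95,1.34),(580,115,95,1.3)])
E
```

```text
cmd [621.202   9.093   7.31    1.573]
[614.16098917   6.89112853   8.13931349] [ 0.40371326  0.47171904 -0.54249762]
(628, 18, 30, 1.57) -> [ 0.89  0.68 -2.27] [ 0.    -0.     0.003]
(630, 38, 65, 1.5) -> [ 2.89  0.89 -5.77] [ 0.    -0.     0.073]
(620, 75, 85, 1.42) -> [ 6.59 -0.11 -7.77] [ 0.    -0.     0.153]
(600, 105, 95, 1.34) -> [ 9.59 -2.1  -8.77] [ 0.    -0.     0.233]
(580, 115, 95, 1.3) -> [10.6  -4.1  -8.77] [ 0.    -0.     0.273]
```

Request:
carry_out(series=[[[0.9,0.9,-2.0,0,0,0,0],[2.9,1.2,-5.5,0,0,0.07,0],[5.9,0.5,-8.0,0,0,0.14,1.0],[8.5,-1.5,-9.0,0,0,0.2,2.0],[9.5,-3.0,-9.0,0,0,0.26,2.5]]])

```text
clock: 8.97
eef_pos: [589.5, 106.6, 100.7]
tool_rot: [3.141, -0.004, 1.315]
force: [-0.2, -0.0, -0.9]
width: 24.9
```

```bash
python3 - <<'E'
from plan import *
from h import *
from cell import *
done([9.5,-3,-9,0,0,.26])
print(read_state()["eef_pos"],read_state()["force"])
s=get_image("side");d=get_image("top")
for o in heels(d)+heels(s): print(o[0],np.round(o[1][0],1),np.round(o[1][1],1),round(o[1][2],1),o[2].tolist())
cv2.imwrite("pics/b1s.png",cv2.resize(s["img"][110:250,240:400],None,fx=4.5,fy=4))
cv2.imwrite("pics/b1t.png",cv2.resize(d["img"][130:290,200:400],None,fx=3.5,fy=3.5))
E
```

```text
cmd [591.012 104.033  97.31    1.313]
[589.53304427 106.61197189 100.65281645] [-0.21235838 -0.0332372  -0.88798469]
558 [552.7   2.9] [59.7 64.4] 74.5 [[583.0, 17.0], [568.0, 30.0], [529.0, 35.0], [518.0, -17.0], [550.0, -27.0], [570.0, -25.0], [582.0, -10.0]]
589 [ 468.5 -324.3] [59.9 66.4] 0.7 [[496.0, -292.0], [440.0, -294.0], [439.0, -334.0], [453.0, -354.0], [473.0, -357.0], [492.0, -349.0], [498.0, -336.0]]
187 [548.9   2.2] [59.8 59.6] 72.6 [[578.0, 2.0], [570.0, 20.0], [536.0, 36.0], [527.0, 32.0], [519.0, -4.0], [528.0, -23.0], [566.0, -31.0]]
356 [ 466.8 -324.3] [61.7 65.3] 0.1 [[490.0, -352.0], [498.0, -335.0], [497.0, -303.0], [491.0, -293.0], [449.0, -292.0], [440.0, -297.0], [436.0, -326.0], [451.0, -354.0], [475.0, -357.0]]
```

View pics/b1t.png

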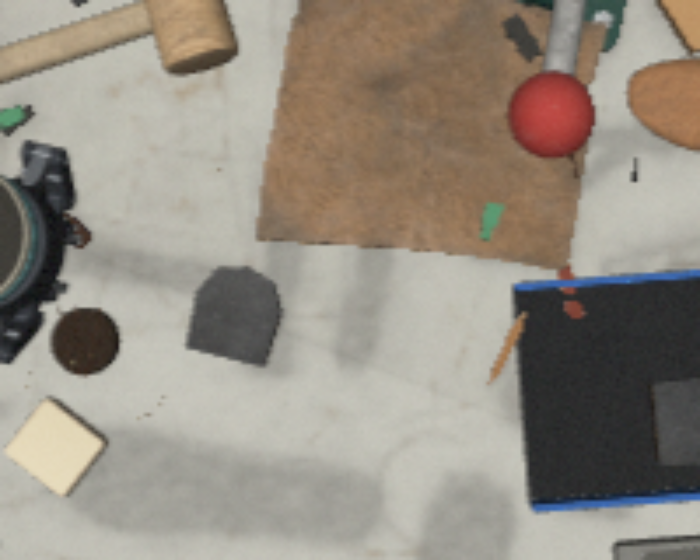

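View pics/b1s.png

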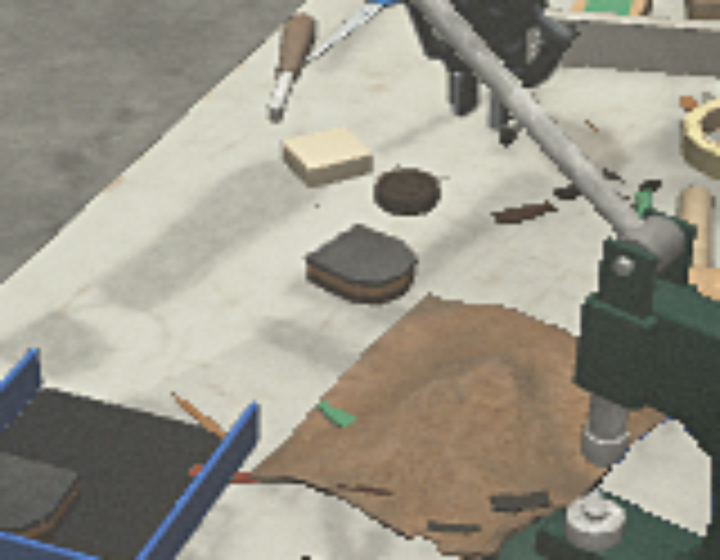

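The second heel is now clear of the leather at (553,3), tilted 15.5° with the wax well aside. I'll set the fingers behind its left side.

```bash
python3 - <<'E'
from plan import *
plan([(580,80,90,1.31),(560,56,70,1.302),(559.5,55,40,1.302),(559.5,55,15,1.302),(559.5,55,5,1.302)])
E
```

```text
(580, 80, 90, 1.31) -> [-2.6  -0.45  0.73] [ 0.    -0.     0.003]
(560, 56, 70, 1.302) -> [-5.44 -1.77  2.73] [-0.    -0.     0.011]
(559.5, 55, 40, 1.302) -> [-5.54 -1.8   5.73] [-0.    -0.     0.011]
(559.5, 55, 15, 1.302) -> [-5.54 -1.8   8.23] [-0.    -0.     0.011]
(559.5, 55, 5, 1.302) -> [-5.54 -1.8   9.23] [-0.    -0.     0.011]
```

Request:
carry_out(series=[[[-2.6,-0.5,0.7,0,0,0.01,1.2],[-5.5,-1.8,2.0,0,0,0.01,1.2],[-5.5,-1.8,4.0,0,0,0.01,1.2],[-5.5,-1.8,5.0,0,0,0.01,1.2],[-5.5,-1.8,6.0,0,0,0.01,1.2]]])

```text
clock: 9.48
eef_pos: [557.7, 52.9, 37.7]
tool_rot: [-3.14, 0.0, 1.302]
force: [0.8, -0.3, 0.0]
width: 12.0
```

Request:
carry_out(series=[[[0,0,1.0,0,0,0,1.2],[0,0,2.0,0,0,0,1.2],[0,0,2.8,0,0,0,1.2],[0,0,3.2,0,0,0,1.2],[0,0,3.2,0,0,0,1.2]]])

```text
clock: 9.9
eef_pos: [557.1, 53.5, 5.8]
tool_rot: [-3.139, 0.001, 1.303]
force: [0.8, -0.2, -0.1]
width: 11.8
```

```bash
python3 - <<'E'
from plan import *
from h import *
from cell import *
done([-5.5,-1.8,6,0,0,.01]);done([0,0,3.2,0,0,0])
print(read_state()["eef_pos"],read_state()["force"],read_state()["qpos"].round(2))
s=get_image("side")
for o in heels(s): print(o[0],np.round(o[1][0],1),np.round(o[1][1],1),round(o[1][2],1))
cv2.imwrite("pics/b2s.png",cv2.resize(s["img"][110:250,240:400],None,fx=4.5,fy=4))
E
```

```text
cmd [559.575  55.446  37.31    1.303]
cmd [559.575  55.446   5.31    1.303]
[557.08060232  53.47562476   5.78117281] [ 0.83196501 -0.1648816  -0.08551984] [-0.55  0.96  0.66  1.93 -1.02  0.63  0.52]
215 [552.3   2.2] [64.3 65.7] 73.0
363 [ 467.  -324.2] [63.3 66.6] 6.2
```

View pics/b2s.png

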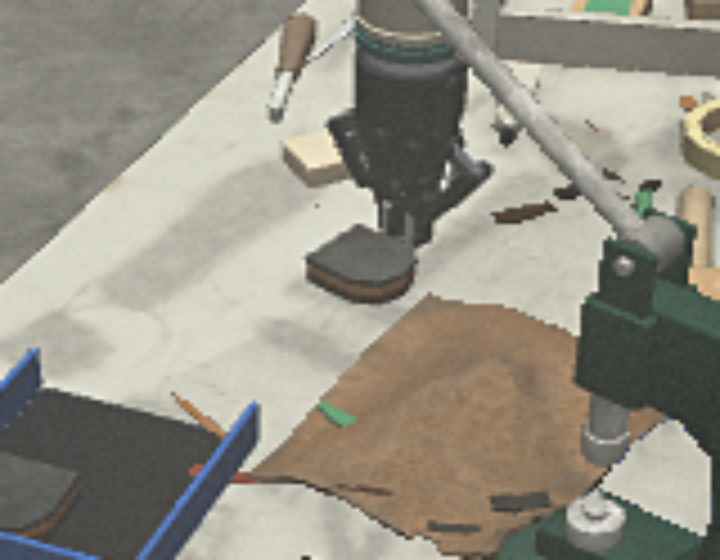

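The fingers are behind the heel with a small gap. I'll start the push.

```bash
python3 - <<'E'
from plan import *
plan([(558,48,5,1.303),(556,40,5,1.303),(554,32,5,1.303),(552,24,5,1.303),(550,16,5,1.308)])
E
```

```text
(558, 48, 5, 1.303) -> [-0.76  0.05  0.03] [ 0.  0. -0.]
(556, 40, 5, 1.303) -> [-1.58  0.06  0.03] [ 0.  0. -0.]
(554, 32, 5, 1.303) -> [-2.41  0.08  0.03] [ 0.  0. -0.]
(552, 24, 5, 1.303) -> [-3.23  0.1   0.03] [ 0.  0. -0.]
(550, 16, 5, 1.308) -> [-4.06  0.12  0.03] [-0.     0.    -0.005]
```

Request:
carry_out(series=[[[-0.7,0,0,0,0,0,1.2],[-1.4,0,0,0,0,0,1.2],[-2.1,0.1,0,0,0,0,1.2],[-2.9,0.1,0,0,0,0,1.2],[-3.6,0.1,0,0,0,0,1.2]]])

```text
clock: 10.37
eef_pos: [548.8, 16.8, 7.1]
tool_rot: [-3.141, 0.0, 1.302]
force: [0.2, 0.8, -0.1]
width: 12.2
```

```bash
cat > look.py <<'E'
import sys
from plan import *
from h import *
from cell import *
def look(name,crop=(110,270,200,400)):
    st=read_state();print(st["eef_pos"].round(1),st["force"].round(1),st["qpos"].round(2),st["clock"])
    s=get_image("side");d=get_image("top")
    for n,i in(("top",d),("side",s)):
        for o in heels(i): print(n,o[0],np.round(o[1][0],1),np.round(o[1][1],1),round(o[1][2],1),o[3],o[4])
    a,b,c,e=crop
    cv2.imwrite(f"pics/{name}.png",cv2.resize(s["img"][a:b,c:e],None,fx=3.7,fy=3.7))
    cv2.imwrite(f"pics/{name}t.png",cv2.resize(d["img"][170:290,240:440],None,fx=3.7,fy=3.7))
E
python3 - <<'E'
from look import *
done([-3.6,.1,0,0,0,0]);look("b3")
plan([(549.5,12,5,1.31),(548,4,5,1.32),(546.5,-4,5,1.33),(545,-12,5,1.34),(543.5,-20,5,1.35)])
E
```

```text
cmd [551.006  20.466   5.31    1.303]
[548.8  16.8   7.1] [ 0.2  0.8 -0.1] [-0.48  0.95  0.64  1.96 -1.02  0.61  0.6 ] 10.3667
top 504 [543.2 -28.6] [55.  64.5] 71.7 [507. -57.] [575.   3.]
top 588 [ 468.7 -324.8] [60.3 65.8] 2.5 [ 439. -358.] [ 498. -291.]
side 223 [542.9 -23.1] [62.3 62.5] 69.8 [507. -57.] [576.  14.]
side 355 [ 468.1 -324.3] [61.1 65.1] 2.8 [ 437. -357.] [ 499. -291.]
(549.5, 12, 5, 1.31) -> [-0.86  0.08  0.03] [ 0.     0.    -0.007]
(548, 4, 5, 1.32) -> [-1.67  0.15  0.03] [-0.     0.    -0.017]
(546.5, -4, 5, 1.33) -> [-2.48  0.21  0.03] [-0.     0.    -0.027]
(545, -12, 5, 1.34) -> [-3.29  0.28  0.03] [ 0.     0.    -0.037]
(543.5, -20, 5, 1.35) -> [-4.1   0.35  0.03] [ 0.     0.    -0.047]
```

View pics/b3.png

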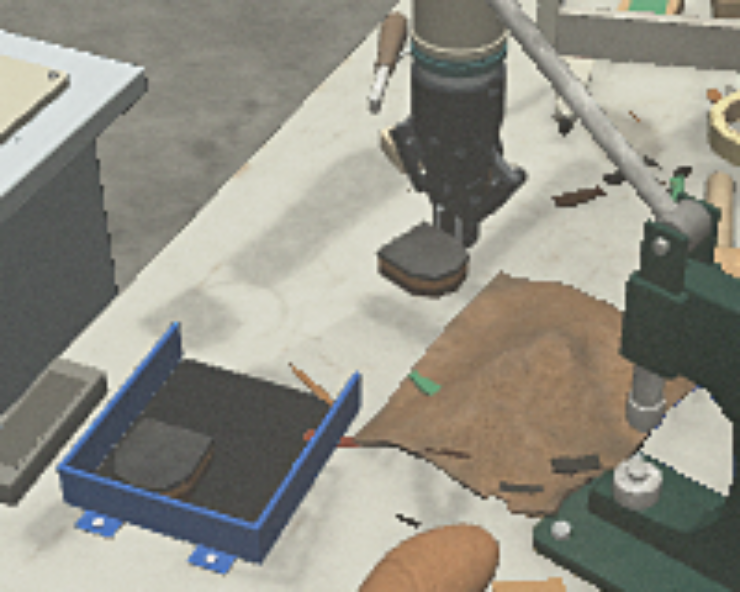

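Request:
carry_out(series=[[[-0.8,0.1,0,0,0,-0.01,1.2],[-1.6,0.1,0,0,0,-0.02,1.2],[-2.4,0.2,0,0,0,-0.03,1.2],[-3.2,0.2,0,0,0,-0.04,1.2],[-4.0,0.3,0,0,0,-0.05,1.2]]])

```text
clock: 10.88
eef_pos: [540.9, -21.8, 6.7]
tool_rot: [-3.14, 0.0, 1.354]
force: [0.5, -0.3, -0.7]
width: 12.3
```

```bash
python3 - <<'E'
from look import *
done([-4,.3,0,0,0,-.05]);look("b4")
plan([(542,-27,5,1.365),(540.5,-35,5,1.38),(539,-43,5,1.395),(537.5,-51,5,1.41),(536,-59,5,1.425)])
E
```

```text
cmd [543.307 -18.901   5.31    1.353]
[540.9 -21.8   6.7] [ 0.5 -0.3 -0.7] [-0.39  0.93  0.62  1.98 -1.02  0.58  0.72] 10.8833
top 426 [536.8 -70.8] [51.1 64.2] 80.0 [504. -97.] [569. -41.]
top 596 [ 468.5 -324.1] [66.5 59.3] 89.5 [ 439. -357.] [ 498. -291.]
side 232 [536.  -63.4] [63.8 63. ] 68.4 [500. -97.] [568. -28.]
side 361 [ 466.9 -323.6] [63.6 66.3] 8.1 [ 435. -356.] [ 500. -291.]
(542, -27, 5, 1.365) -> [-0.82  0.05  0.03] [ 0.     0.    -0.012]
(540.5, -35, 5, 1.38) -> [-1.63  0.07  0.03] [ 0.     0.    -0.027]
(539, -43, 5, 1.395) -> [-2.45  0.1   0.03] [ 0.     0.    -0.042]
(537.5, -51, 5, 1.41) -> [-3.26  0.13  0.03] [ 0.     0.    -0.057]
(536, -59, 5, 1.425) -> [-4.07  0.15  0.03] [-0.     0.    -0.072]
```

Request:
carry_out(series=[[[-0.8,0.1,0,0,0,-0.01,1.2],[-1.6,0.1,0,0,0,-0.03,1.2],[-2.4,0.1,0,0,0,-0.04,1.2],[-3.2,0.1,0,0,0,-0.06,1.2],[-4.0,0.1,0,0,0,-0.07,1.2]]])

```text
clock: 11.4
eef_pos: [533.3, -60.9, 6.7]
tool_rot: [-3.141, 0.0, 1.424]
force: [-0.6, -0.6, -1.1]
width: 11.8
```

```bash
python3 - <<'E'
from look import *
done([-4,.1,0,0,0,-.07]);look("b5")
plan([(534,-66,5,1.44),(532,-74,5,1.455),(530,-82,5,1.47),(528,-90,5,1.485),(526,-98,5,1.50)])
E
```

```text
cmd [535.633 -58.17    5.31    1.423]
[533.3 -60.9   6.7] [-0.6 -0.6 -1.1] [-0.3   0.92  0.59  1.99 -1.    0.55  0.86] 11.4
top 283 [ 532.4 -117.2] [71.1 37. ] 13.3 [ 498. -134.] [565. -92.]
top 587 [ 468.6 -324.7] [60.  65.8] 1.6 [ 439. -358.] [ 498. -291.]
side 266 [ 529.9 -100. ] [70.1 63.4] 87.8 [ 498. -135.] [562. -65.]
side 363 [ 468.2 -325.1] [61.8 66.4] 2.8 [ 437. -358.] [ 500. -291.]
(534, -66, 5, 1.44) -> [-0.8  -0.05  0.03] [-0.     0.    -0.017]
(532, -74, 5, 1.455) -> [-1.62 -0.13  0.03] [-0.     0.    -0.032]
(530, -82, 5, 1.47) -> [-2.44 -0.21  0.03] [ 0.     0.    -0.047]
(528, -90, 5, 1.485) -> [-3.26 -0.29  0.03] [ 0.     0.    -0.062]
(526, -98, 5, 1.5) -> [-4.08 -0.37  0.03] [ 0.     0.    -0.077]
```

View pics/b5.png

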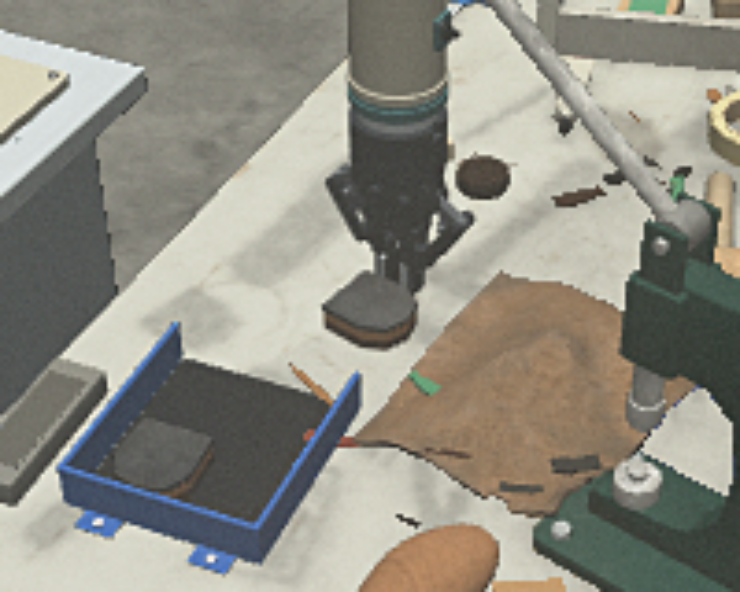

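View pics/b5t.png

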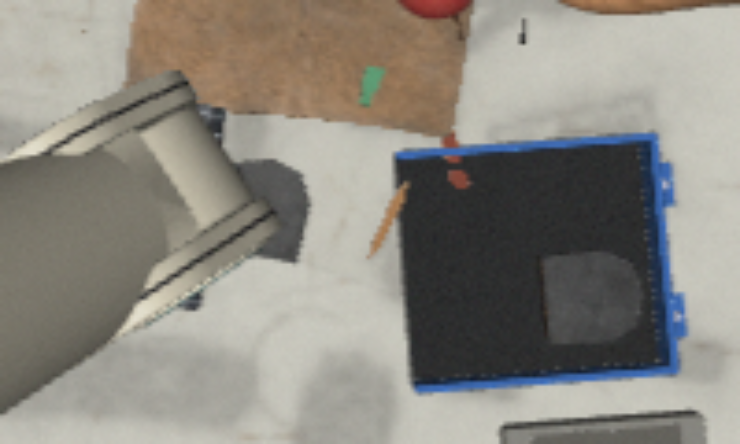

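Request:
carry_out(series=[[[-0.8,-0.1,0,0,0,-0.02,1.2],[-1.6,-0.1,0,0,0,-0.03,1.2],[-2.4,-0.2,0,0,0,-0.05,1.2],[-3.2,-0.3,0,0,0,-0.06,1.2],[-4.0,-0.4,0,0,0,-0.08,1.2]]])

```text
clock: 11.92
eef_pos: [523.5, -99.9, 6.7]
tool_rot: [-3.141, 0.0, 1.503]
force: [0.1, 0.5, 0.2]
width: 11.7
```

```bash
python3 - <<'E'
from look import *
done([-4,-.4,0,0,0,-.08]);look("b6")
plan([(524,-105,5,1.51),(522,-113,5,1.52),(520,-121,5,1.53),(518,-129,5,1.54),(516,-137,5,1.55)])
E
```

```text
cmd [525.778 -97.143   5.31    1.503]
[523.5 -99.9   6.7] [0.1 0.5 0.2] [-0.21  0.91  0.56  2.   -0.98  0.53  0.99] 11.9167
top 595 [ 468.5 -324.1] [66.8 59. ] 88.9 [ 439. -358.] [ 498. -291.]
side 252 [ 522.5 -139.7] [60.4 70.1] 21.8 [ 493. -172.] [ 556. -103.]
side 367 [ 467.8 -324.6] [62.1 67.4] 0.7 [ 437. -358.] [ 499. -291.]
(524, -105, 5, 1.51) -> [-0.8  -0.12  0.03] [ 0.     0.    -0.007]
(522, -113, 5, 1.52) -> [-1.61 -0.27  0.03] [ 0.     0.    -0.017]
(520, -121, 5, 1.53) -> [-2.42 -0.41  0.03] [ 0.     0.    -0.027]
(518, -129, 5, 1.54) -> [-3.23 -0.56  0.03] [ 0.     0.    -0.037]
(516, -137, 5, 1.55) -> [-4.04 -0.7   0.03] [ 0.     0.    -0.047]
```

View pics/b6.png

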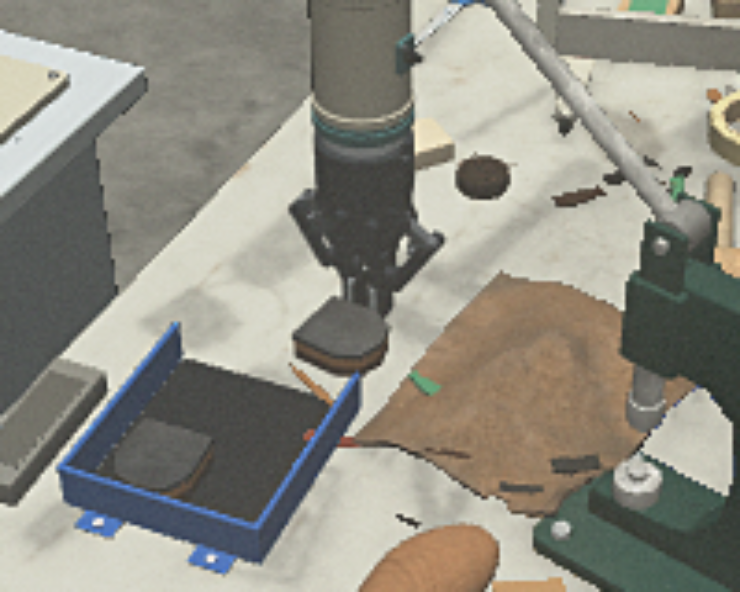

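View pics/b6t.png

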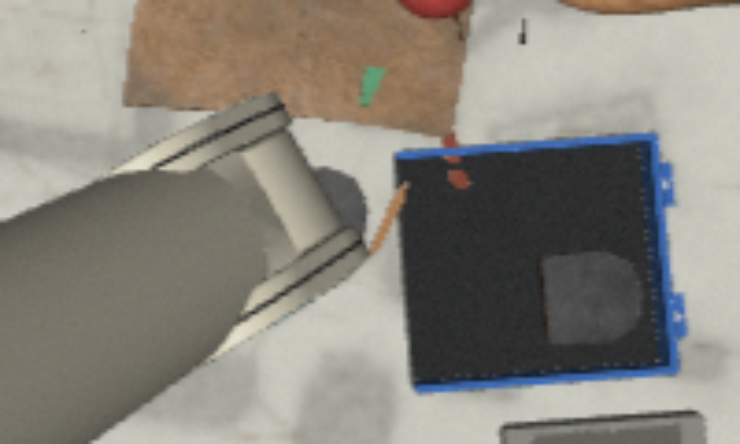

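Request:
carry_out(series=[[[-0.6,-0.1,0,0,0,-0.01,1.2],[-1.2,-0.2,0,0,0,-0.01,1.2],[-1.8,-0.3,0,0,0,-0.02,1.2],[-2.4,-0.4,0,0,0,-0.02,1.2],[-3.0,-0.6,0,0,0,-0.03,1.2]]])

```text
clock: 12.43
eef_pos: [515.6, -129.5, 6.8]
tool_rot: [-3.141, 0.0, 1.533]
force: [0.4, 0.1, -0.5]
width: 11.9
```

```bash
python3 - <<'E'
from look import *
done([-3,-.6,0,0,0,-.03]);look("b7",(180,260,220,340))
plan([(516.5,-134,5,1.54),(515,-142,5,1.55),(513,-150,5,1.56),(511,-158,5,1.57),(509,-166,5,1.58)])
E
```

```text
cmd [ 517.754 -126.666    5.31     1.533]
[ 515.6 -129.5    6.8] [ 0.4  0.1 -0.5] [-0.15  0.9   0.54  2.01 -0.96  0.51  1.07] 12.4333
top 590 [ 468.4 -324.2] [67.1 59.2] 88.8 [ 439. -358.] [ 498. -291.]
side 289 [ 520.8 -168.7] [70.5 64. ] 86.0 [ 487. -203.] [ 553. -133.]
side 348 [ 467.4 -323.7] [60.8 68. ] 6.9 [ 437. -358.] [ 499. -290.]
(516.5, -134, 5, 1.54) -> [-0.74 -0.1   0.03] [ 0.     0.    -0.007]
(515, -142, 5, 1.55) -> [-1.54 -0.22  0.03] [ 0.     0.    -0.017]
(513, -150, 5, 1.56) -> [-2.35 -0.39  0.03] [ 0.     0.    -0.027]
(511, -158, 5, 1.57) -> [-3.16 -0.56  0.03] [ 0.     0.    -0.037]
(509, -166, 5, 1.58) -> [-3.96 -0.73  0.03] [ 0.     0.    -0.047]
```

View pics/b7.png

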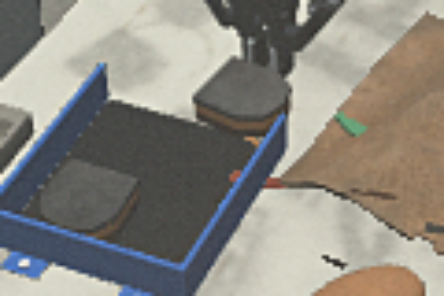

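View pics/b7t.png

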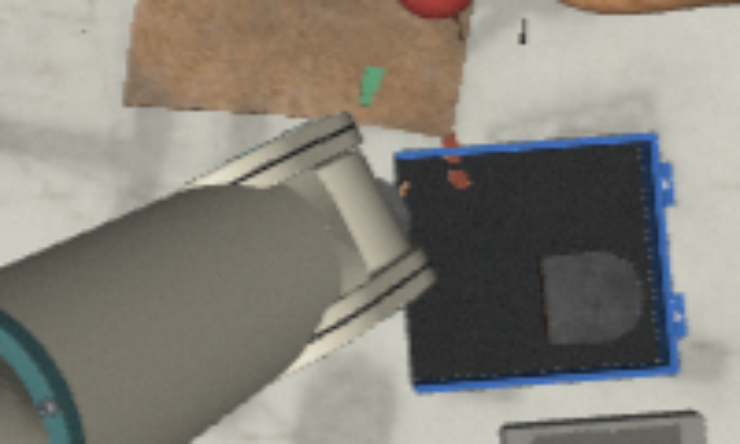

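The heel passed over the sliver without catching (force under 1 N). It is at the mouth, x 487–553 inside 414–564. Continuing.

Request:
carry_out(series=[[[-0.7,-0.1,0,0,0,-0.01,1.2],[-1.4,-0.2,0,0,0,-0.02,1.2],[-2.1,-0.3,0,0,0,-0.03,1.2],[-2.8,-0.4,0,0,0,-0.04,1.2],[-3.5,-0.5,0,0,0,-0.05,1.2]]])

```text
clock: 12.95
eef_pos: [509.1, -164.6, 6.8]
tool_rot: [-3.141, 0.0, 1.583]
force: [-0.5, 0.3, 0.4]
width: 11.9
```

```bash
python3 - <<'E'
from look import *
done([-3.5,-.5,0,0,0,-.05]);look("b8",(180,260,200,320))
plan([(511.5,-169,5,1.59),(511,-176,5,1.60),(510.5,-183,5,1.605),(510,-189,5,1.61),(510,-194,5,1.61)])
E
```

```text
cmd [ 511.428 -161.451    5.31     1.583]
[ 509.1 -164.6    6.8] [-0.5  0.3  0.4] [-0.07  0.9   0.53  2.   -0.94  0.51  1.16] 12.95
top 592 [ 468.5 -324.3] [59.5 66.4] 0.5 [ 439. -357.] [ 498. -291.]
side 300 [ 514.4 -203.4] [66.8 64.9] 89.2 [ 482. -237.] [ 547. -170.]
side 354 [ 467.8 -324.8] [62.9 67. ] 1.6 [ 436. -358.] [ 499. -291.]
(511.5, -169, 5, 1.59) -> [-0.75 -0.    0.03] [ 0.     0.    -0.007]
(511, -176, 5, 1.6) -> [-1.45 -0.06  0.03] [ 0.     0.    -0.017]
(510.5, -183, 5, 1.605) -> [-2.15 -0.12  0.03] [ 0.     0.    -0.022]
(510, -189, 5, 1.61) -> [-2.75 -0.18  0.03] [-0.     0.    -0.027]
(510, -194, 5, 1.61) -> [-3.25 -0.18  0.03] [-0.     0.    -0.027]
```

View pics/b8.png

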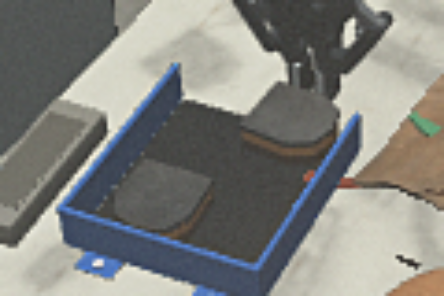

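View pics/b8t.png

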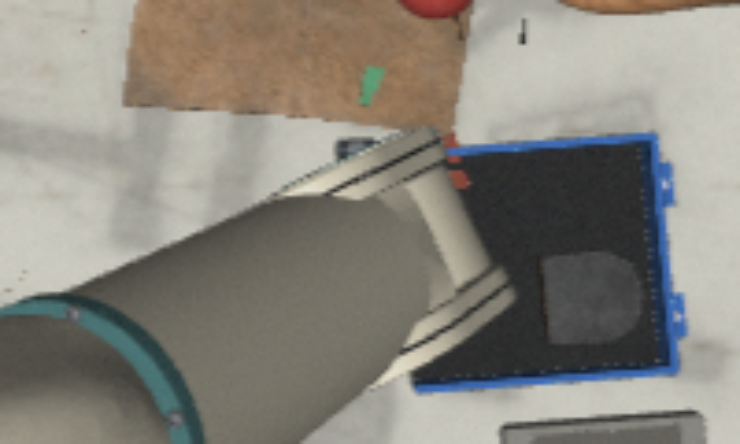

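Request:
carry_out(series=[[[-0.7,0.1,0,0,0,-0.01,1.2],[-1.4,0.1,0,0,0,-0.02,1.2],[-2.1,0.1,0,0,0,-0.03,1.2],[-2.7,0.1,0,0,0,-0.03,1.2],[-3.2,0.1,0,0,0,-0.03,1.2]]])

```text
clock: 13.47
eef_pos: [510.7, -196.8, 6.8]
tool_rot: [-3.141, 0.001, 1.612]
force: [0.1, 0.3, 0.5]
width: 11.8
```

```bash
python3 - <<'E'
from look import *
done([-3.2,.1,0,0,0,-.03]);look("b9",(180,260,190,310))
E
```

```text
cmd [ 512.812 -193.437    5.31     1.613]
[ 510.7 -196.8    6.8] [0.1 0.3 0.5] [-0.01  0.91  0.53  1.96 -0.91  0.53  1.21] 13.4667
top 427 [ 463.3 -328.4] [53.8 69.2] 68.0 [ 439. -358.] [ 498. -294.]
side 296 [ 514.8 -234.7] [67.4 58.9] 89.2 [ 485. -268.] [ 544. -201.]
side 355 [ 468.5 -325.7] [61.7 67.1] 5.9 [ 438. -359.] [ 500. -291.]
```

View pics/b9.png

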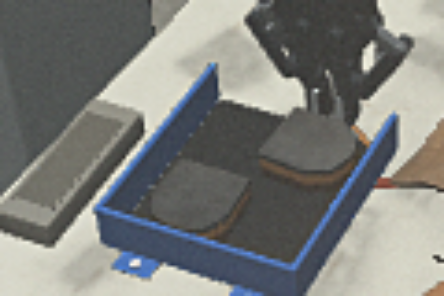

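16 mm more, slowly, and then I'll back the fingers off.

Request:
carry_out(series=[[[-0.5,0,0,0,0,0,1.2],[-1.0,0,0,0,0,0,1.2],[-1.4,0,0,0,0,0,1.2],[-1.6,0,0,0,0,0,1.2],[0.3,0,0,0,0,0,1.2]]])

```text
clock: 13.98
eef_pos: [510.7, -198.5, 7.5]
tool_rot: [3.141, 0.006, 1.607]
force: [0.4, -0.9, 0.3]
width: 11.6
```

```bash
python3 - <<'E'
from look import *
done([.3,0,0,0,0,0]);look("c1",(180,260,190,310))
plan([(512,-165,8,1.61),(510,-145,40,1.61),(505,-110,75,1.61),(500,-70,110,1.61),(495,-30,140,1.61)])
E
```

```text
cmd [ 512.686 -190.439    5.31     1.613]
[ 510.7 -198.5    7.5] [ 0.4 -0.9  0.3] [-0.02  0.91  0.53  1.96 -0.91  0.52  1.2 ] 13.9833
top 502 [ 468.3 -325.9] [63.  59.3] 88.2 [ 439. -357.] [ 498. -294.]
side 330 [ 516.3 -253.9] [63.4 66. ] 0.0 [ 485. -287.] [ 548. -221.]
side 353 [ 467.6 -323.8] [61.  66.7] 4.0 [ 437. -357.] [ 499. -291.]
(512, -165, 8, 1.61) -> [ 2.54  0.04 -0.27] [ 0.    -0.     0.003]
(510, -145, 40, 1.61) -> [ 4.55 -0.08 -3.47] [ 0.    -0.     0.003]
(505, -110, 75, 1.61) -> [ 8.07 -0.43 -6.97] [ 0.    -0.     0.003]
(500, -70, 110, 1.61) -> [ 12.09  -0.76 -10.47] [ 0.    -0.     0.003]
(495, -30, 140, 1.61) -> [ 16.1   -1.09 -13.47] [ 0.    -0.     0.003]
```

View pics/c1.png

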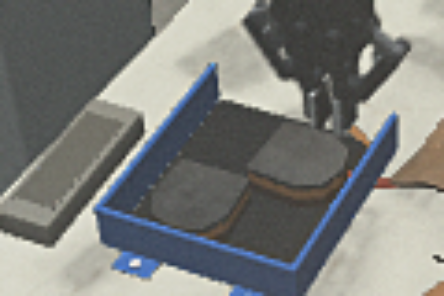

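Both heels are inside and the second's rear edge is about 22 mm past the mouth. I'll retreat and check.

Request:
carry_out(series=[[[2.5,0,-0.3,0,0,0,1.2],[4.5,0,-3.0,0,0,0,1.2],[8.0,-0.4,-6.5,0,0,0,1.2],[12.0,-0.8,-10.0,0,0,0,1.2],[16.0,-1.1,-13.0,0,0,0,1.2]]])

```text
clock: 14.5
eef_pos: [495.4, -55.1, 120.9]
tool_rot: [-3.141, 0.001, 1.611]
force: [1.1, 0.8, 0.4]
width: 11.9
```

Request:
carry_out(series=[[[3.0,-1.0,-1.0,0,0,0,1.2],[6.0,-2.0,-2.0,0,0,0,1.2],[8.0,-3.0,-3.0,0,0,0,1.2],[8.0,-3.0,-3.0,0,0,0,1.2],[8.0,-3.0,-3.0,0,0,0,1.2]]])

```text
clock: 14.92
eef_pos: [462.5, 24.6, 150.0]
tool_rot: [3.142, -0.0, 1.616]
force: [-0.1, -1.0, -0.3]
width: 12.1
```

```bash
python3 - <<'E'
from look import *
look("d1",(100,300,180,380))
d=get_image("top");W=world(d);d0=dict(np.load("top0.npz"));W0=world(d0)
for n,(u0,u1,v0,v1) in dict(wax=(210,240,214,241),iv=(198,235,240,276),mallet=(190,275,105,158),last=(375,480,143,178)).items():
    for w in(W0,W):
        Z=w[v0:v1,u0:u1];m=Z[...,2]>10;print(n,m.sum(),Z[m].mean(0).round(1))
cv2.imwrite("pics/d1t.png",cv2.resize(d["img"][100:300,180:480],None,fx=2.6,fy=2.6))
E
```

```text
[462.5  24.6 150. ] [-0.1 -1.  -0.3] [-0.65  0.63  0.81  2.12 -0.74  0.69  0.71] 14.9167
top 581 [ 519.4 -253.8] [57.8 64.5] 88.2 [ 487. -283.] [ 552. -224.]
top 585 [ 468.5 -323.7] [66.7 59.1] 89.3 [ 439. -357.] [ 498. -291.]
side 297 [ 516.1 -253.1] [62.1 64. ] 2.2 [ 484. -285.] [ 547. -222.]
side 358 [ 466.8 -324.2] [61.6 67.1] 1.2 [ 436. -358.] [ 498. -291.]
wax 303 [535.5 109.7  28.5]
wax 361 [532.6  95.9  68.7]
iv 476 [462.7 128.3  35. ]
iv 1205 [493.5   4.5 500.7]
mallet 1758 [773.7  68.7  53.7]
mallet 1753 [772.8  68.1  56.6]
last 2234 [ 688.9 -390.5   54.1]
last 2233 [ 689.  -390.6   53.4]
```

View pics/d1t.png

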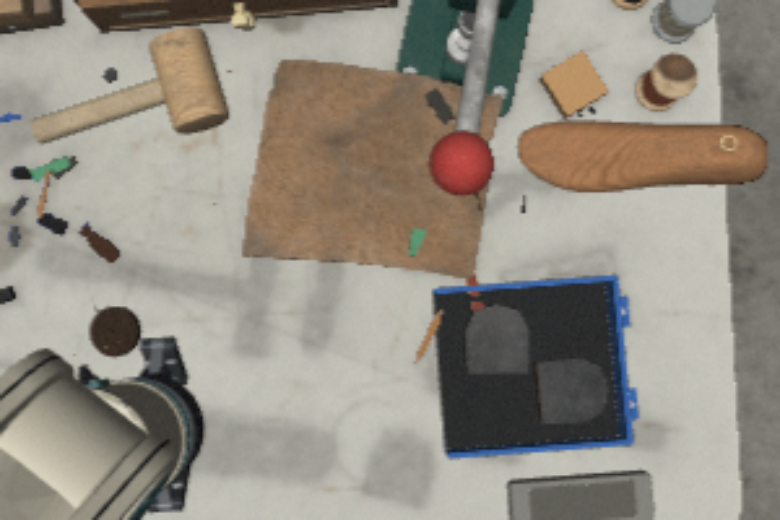

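View pics/d1.png

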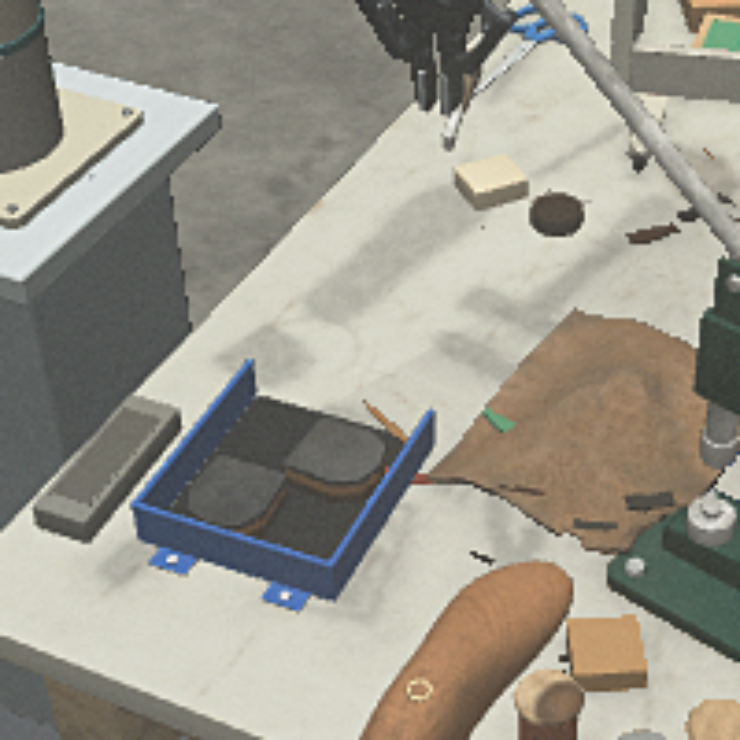

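Both heels lie flat inside, at y -222…-286 and -291…-358, with the mouth at -198. The arm hides the wax and the ivory block in the top view, so I'll compare them in the side view and then hand in.

```bash
python3 - <<'E'
from h import *
from cell import *
d=get_image("side");W=world(d);d0=dict(np.load("side0.npz"));W0=world(d0)
for n,(x,y,zl,zh) in dict(wax=(536,112,12,24),iv=(463,132,16,28)).items():
    for w in(W0,W):
        m=(abs(w[...,0]-x)<45)&(abs(w[...,1]-y)<45)&(w[...,2]>zl)&(w[...,2]<zh);
        if n=="iv": m&=(w[...,0]+w[...,1]<620)
        print(n,m.sum(),w[m].mean(0).round(1))
print(read_state()["clock"]);finish_job()
E
```

```text
wax 112 [533.3 110.8  17.1]
wax 112 [533.1 110.7  17.3]
iv 132 [458.9 125.8  21.4]
iv 136 [458.6 125.6  21.1]
15.1167
the job is handed in; nothing more can be done
```

Both heel blocks are lying flat inside the pen, clear of its mouth, and I handed the job in at about 15 s on the clock.

- **How I pushed them:** The near heel went first, pushed from its flat rear edge with two fingers. The far heel was touching the leather sheet, so I first eased it about 27 mm clear with the closed fingers. I then pushed it by its side into the pen. The contact force I read at each step stayed below about 2.6 N, and I pinched or lifted nothing.
- **Final position:** The first heel is at about (468, -324), roughly 10 mm short of the end wall. The second is at about (518, -253), with its rear edge about 22 mm inside the mouth. There is a gap of about 5 mm between them, and neither touches a wall.
- **Other objects:** The wax cake and ivory block, checked in the side view, and the shoe last, checked in the top view, read within 0.4 mm of their starting positions. The mallet's top-view average shifted about 1 mm in plan and 3 mm in height. I read that as depth noise, since nothing came near it and it looks the same in the picture.
- **Disagreements:** The two cameras disagreed by up to about 3 mm on the second heel's x position. The second heel also passed over the thin wood sliver at the mouth. It did not catch, and the sliver did not move.

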